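# Check, sort and log the roller-pump rotors

### The arm

A 7-joint arm with a two-finger parallel gripper is mounted at the origin on the work surface. World frame = base frame: x ahead of the robot, y to its left, z up, the work surface at z = 0. Lengths are in mm, angles in rad, forces in N, time in s.
With the tool pointing down it reaches from about 400 to 850 mm from the base axis. Payload 4.5 kg.
Tool frame: the origin (TCP) lies at the very end of the fingers, on their centre line; the grasp point (between the pads) lies 19 mm behind it (r.pinch_z is the z of the grasp point in the tool frame, in mm); z points along the fingers, x is the direction in which the jaws open and shut, and the axes are right-handed (so a half turn about z gives the same grasp; the last joint's range is limited). The gripper opens to 85 mm and grips with 20 to 120 N. Pads are 22 mm wide; open, the fingers measure 114 mm over their backs; the gripper's body (76 mm by 85 mm) begins 54 mm behind the grasp point. The pads swing forward as they close: fully open they stand 13 mm farther back than shut.
Start: joints at [0.034, 0.689, -0.195, 1.565, 0.157, 0.902, -0.215], TCP at [625.023, 0.026, 231.317] pointing down, gripper open.
Joint ranges: [-3.01, 3.01], [-0.46, 2.08], [-1.47, 1.51], [0.13, 2.56], [-1, 4.14], [0.04, 2.09], [-2.66, 2.66]. Speed limits (rad/s): [2.57, 2.57, 3.14, 3.14, 3.14, 3.14, 3.14].

### API

Orientations are given as a unit quaternion [x, y, z, w].
In Python, from workcell import r gives the robot as it stands.
- The arm moves only by the tool arm_command, never from a script. Its argument "targets" is a list of rows, each an object with "xyz": the shift along the tool's x, y, z in cm, a list of three; "roll": the turn about the tool's z in degrees; "gripper": the finger opening in cm, from 0 to 8.54. In form: [{"xyz": [x, y, z], "roll": roll, "gripper": gripper}, ...]. A call has exactly 10 rows; each row is the pose to reach, as a shift and turn from the pose commanded when the call began, along the tool's axes at that moment; what a row does not reach only later rows make up. A row lasts 1/10 s, in which the tool goes at most 50 mm and 8.59 degrees, less where a joint would pass 70% of its speed; a pose out of reach is approached as far as the arm can. A call with a gripper value outside its range is refused whole. The fingers move at their own pace and stop on an object; "newtons" is the grip in N (left out, the last holds). Time passes only in rows, so rows that repeat a pose let the fingers close, or fill a call up. It gives the time, the measured TCP pose, the force and the opening at its end, in the units of the state.
- r.get_state(): the state, without advancing time (a new reading comes with each control period).
- r.snapshot(name): name is "scene" or "side" or "wrist"; returns (picture, depth): 384x512x3 uint8, red, green, blue; 384x512 float32, mm along the optical axis (not along the pixel's ray), 0 where there is no reading.
- r.calibration(name): a dict with "mtx" (3x3 intrinsics, pixels), "R" (3x3) and "t" (3): a world point X has camera coordinates R X + t. Camera axes: x right, y down, z forward; pixel columns grow to the right and rows downward; lengths in mm; the calibration is good to about 2 mm. A picture is of the moment at which its call begins: read the wrist's pose just before it. calibration takes no time and is no camera call; for the wrist camera it gives the pose at the moment of the call.
- r.job_done(): hands the job in, once; it reports no verdict.
Trained networks look in the newest picture that a camera, given by its name, has taken for a name from the list of things; names that differ only in an ending like _2 or _b are one class to them, and where a whole thing is asked for, a point or a joint stands for the part that bears it (a point fixed in the world has none). Each returns a list of dicts, best first, with "p" (0 to 1); they miss things now and then, are a little off and sometimes report something else, mostly with a low value. They report only what shows in the picture. A call takes as long as a camera call. They do not tell look-alikes from the thing itself.
- r.search_frame(target, camera): "bbox" ([left, top, width, height] as shares, 0 to 1, of the picture: columns of its width, rows of its height, round what is visible of it).
- r.landmark_of(target, camera): "position" ([column, row] as shares, 0 to 1, of the picture: columns of its width, rows of its height: a listed point, or the origin of a listed thing).
The state is a dict: "time": time; "qpos": joint angles; "joint_velocities": joint speeds; "joint_efforts": joint torques, N m; "tool_pos": TCP position; "tool_rot": TCP orientation; "ft_force": force on the tool from outside, world axes, zero at the start; "ft_torque": the same for the moment, N m; "grip_width": finger opening in mm.
Only numpy, scipy, OpenCV 4.12 (cv2) and the standard library are available. Lean on these libraries where they do the work, as an engineer would, in place of code of your own. Each camera call takes 0.05 s, during which the arm holds its last target. There are 200 camera calls.

### The job

Check the pump rotors waiting on the grey pad one by one, from the robot's left to its right: turn each so that its keyway meets the key, lower it onto the pump's shaft until it is fully home, let go of it, then take it off and stand it upright in a tray: the deep tray if its keyway is at a roller, the shallow tray if its keyway is at a gap between two rollers. When every rotor is in its tray, take the scanner from its dock, hold it steady for a good second with its window pointed at the middle of the barcode on the pump's panel from about 10 cm away, and lay it back in its dock. Leave the other things on the bench where they are.

Things in the scene. Friction and masses are not known exactly. Their poses are not given: they have to be found in the camera images.
- rotor1_roller: Loose pump rotor, upright, 72 mm across, 60 mm tall, 160 g: three rollers up to 30 mm, and through them a hub 40 (x) by 36 mm (y), its upper 30 mm free to grip on the two flats facing +-y. 17 mm bore; keyway 8 mm wide, full height, on its +x side, out to 14.5 mm from the axis. Origin: centre of underside. Keyway at a roller: one roller at +x. Place 1.
- rotor1_gap: All rotors: size, hub, flats, bore and keyway as rotor1_roller; rollers 18 mm thick, white, centres 27 mm from the axis, between black plates. Keyway at a gap: +x midway between two rollers, the third at -x. Place 1.
- rotor2_roller: As rotor1_roller. Keyway at a roller: one roller at +x. Stands in place 2 of the row, counted from the robot's left; place always taken by one rotor, of either kind; None if absent.
- rotor2_gap: As rotor1_gap. Keyway at a gap: +x midway between two rollers, the third at -x. Stands in place 2 of the row, counted from the robot's left; place always taken by one rotor, of either kind; None if absent.
- rotor3_roller: As rotor1_roller. Keyway at a roller: one roller at +x. Stands in place 3 of the row, counted from the robot's left; place always taken by one rotor, of either kind; None if absent.
- rotor3_gap: As rotor1_gap. Keyway at a gap: +x midway between two rollers, the third at -x. Stands in place 3 of the row, counted from the robot's left; place always taken by one rotor, of either kind; None if absent.
- rotor4_roller: As rotor1_roller. Keyway at a roller: one roller at +x. Stands in place 4 of the row, counted from the robot's left; the place may be empty; None if absent.
- rotor4_gap: As rotor1_gap. Keyway at a gap: +x midway between two rollers, the third at -x. Stands in place 4 of the row, counted from the robot's left; the place may be empty; None if absent.
- mat: Fixed grey pad, 100 (x) by 370 (y) by 3 mm. The rotors stand on it in a row along its y, the places 86 mm apart, place 1 at its +y end (the robot's left), turned up to 1.1 rad either way. Places 1 to 3 always hold one rotor, of either kind; place 4 one or none. Absent rotors read None. Origin: centre of the underside.
- pump: Fixed white roller pump. Deck 85 mm high, x +-78 mm, y -45 to +80 mm. On it a U-shaped raceway 24 mm tall (inner radius 44 mm, open to +y) and two clamp blocks 38 mm tall at x = +-49, y = 66 mm, around the upright shaft. Control panel slopes down to y = -105 mm. Origin: on the shaft's axis at bench height; z up.
- pump_seat (a point): Shoulder on the shaft's axis where a rotor's underside rests when home, 89 mm above the bench; axes as the pump's. Shaft 14 mm thick, its tapered tip 42 mm above this point. A key 5 mm wide and 26 mm tall stands on the pump's +x side, out to 12 mm from the axis: a rotor goes home only with its +x along the pump's +x, else it stays 26 mm or more up. Radial play 1.5 mm.
- barcode: Barcode label 62 by 36 mm on the pump's sloped panel. Origin: its centre, about 53 mm above the bench, 32 mm to -x and 75 mm to -y of the shaft. Its z points out of the label, 43 degrees above level towards the pump's -y; x runs along the bars' row, as the pump's x.
- deep_tray: Fixed white square tray, the deep one: 180 by 180 mm outside, 32 mm tall, walls and floor 4 mm. Home of the rotors with the keyway at a roller; room for four in a 2 by 2 pattern at 84 mm. Origin: centre of the underside. It may stand on the left or on the right.
- shallow_tray: Fixed white square tray, the shallow one: 180 by 180 mm outside, 13 mm tall, walls and floor 4 mm. Home of the rotors with the keyway at a gap. Origin: centre of the underside. It may stand on the left or on the right.
- scanner: Loose pocket barcode scanner, a bar 112 mm (x) by 46 mm (y) by 32 mm (z), 130 g, lying in its dock. It looks out along its +x from the dark window in its nose. Origin: centre of the underside; z up. It is always live (no trigger to press).
- window (a point): Middle of the scanner's window, 56 mm along +x from the scanner's origin and 16 mm up; axes as the scanner's.
- dock: Fixed black charging dock: plate 150 (x) by 76 (y) by 6 mm with stops up to 15 mm tall: at x = +-64 mm (end stops) and corner posts at x = +-55, y = +-30 mm, leaving a 123 by 55 mm bed for the scanner, nose to the dock's +x. Origin: centre of the underside; the bed is 6 mm up.
- tube_rack: Bystander: rack of capped tubes, 60 by 200 mm, 116 mm tall.
- grease_jar: Bystander: closed jar 44 mm diameter, 45 mm tall.
- driver: Bystander: screwdriver 160 mm long, lying.
- marker: Bystander: marker pen 100 mm long, 14 mm thick, lying.
- tip_box: Bystander: pipette tip box 124 by 89 mm, 63 mm tall; sometimes absent.
There are look-alikes about, which are no part of the job. Leave any yellow look-alike of the scanner alone.

How it is judged (in metres and radians):
On the way, in this order (a step that is already met when the one before it is completed fails the run):
1. the rotor from place 1 of the row sits fully home on the pump's shaft, let go (((horizontal distance between rotor1_roller and pump_seat below 0.004 m and z of rotor1_roller in the frame of pump_seat between -0.004 and 0.004 m and angle between rotor1_roller's own z axis and vertical below 0.08 rad and contact force between the fingers and rotor1_roller below 0.3 N and linear speed of rotor1_roller below 0.03 m/s) or (horizontal distance between rotor1_gap and pump_seat below 0.004 m and z of rotor1_gap in the frame of pump_seat between -0.004 and 0.004 m and angle between rotor1_gap's own z axis and vertical below 0.08 rad and contact force between the fingers and rotor1_gap below 0.3 N and linear speed of rotor1_gap below 0.03 m/s))), for 0.2 s.
2. the rotor from place 2 of the row sits fully home on the pump's shaft, let go (((horizontal distance between rotor2_roller and pump_seat below 0.004 m and z of rotor2_roller in the frame of pump_seat between -0.004 and 0.004 m and angle between rotor2_roller's own z axis and vertical below 0.08 rad and contact force between the fingers and rotor2_roller below 0.3 N and linear speed of rotor2_roller below 0.03 m/s) or (horizontal distance between rotor2_gap and pump_seat below 0.004 m and z of rotor2_gap in the frame of pump_seat between -0.004 and 0.004 m and angle between rotor2_gap's own z axis and vertical below 0.08 rad and contact force between the fingers and rotor2_gap below 0.3 N and linear speed of rotor2_gap below 0.03 m/s))), for 0.2 s.
3. the rotor from place 3 of the row sits fully home on the pump's shaft, let go (((horizontal distance between rotor3_roller and pump_seat below 0.004 m and z of rotor3_roller in the frame of pump_seat between -0.004 and 0.004 m and angle between rotor3_roller's own z axis and vertical below 0.08 rad and contact force between the fingers and rotor3_roller below 0.3 N and linear speed of rotor3_roller below 0.03 m/s) or (horizontal distance between rotor3_gap and pump_seat below 0.004 m and z of rotor3_gap in the frame of pump_seat between -0.004 and 0.004 m and angle between rotor3_gap's own z axis and vertical below 0.08 rad and contact force between the fingers and rotor3_gap below 0.3 N and linear speed of rotor3_gap below 0.03 m/s))), for 0.2 s.
4. the rotor from place 4 of the row (if there is one) sits fully home on the pump's shaft, let go (((horizontal distance between rotor4_roller and pump_seat below 0.004 m and z of rotor4_roller in the frame of pump_seat between -0.004 and 0.004 m and angle between rotor4_roller's own z axis and vertical below 0.08 rad and contact force between the fingers and rotor4_roller below 0.3 N and linear speed of rotor4_roller below 0.03 m/s) or (horizontal distance between rotor4_gap and pump_seat below 0.004 m and z of rotor4_gap in the frame of pump_seat between -0.004 and 0.004 m and angle between rotor4_gap's own z axis and vertical below 0.08 rad and contact force between the fingers and rotor4_gap below 0.3 N and linear speed of rotor4_gap below 0.03 m/s))), for 0.2 s.
5. all rotors in their trays; the held scanner points steadily at the barcode for 1 s: centre 4 to 16 cm ahead of the window, within 13 mm of its axis, at most 55 degrees off square (x of rotor1_roller in the frame of deep_tray between -0.08 and 0.08 m and y of rotor1_roller in the frame of deep_tray between -0.08 and 0.08 m and z of rotor1_roller in the frame of deep_tray between 0 and 0.01 m and angle between each of rotor1_roller, rotor1_gap, rotor2_roller, rotor2_gap, rotor3_roller, rotor3_gap, rotor4_roller, rotor4_gap's own z axis and vertical below 0.1 rad and linear speed of each of rotor1_roller, rotor1_gap, rotor2_roller, rotor2_gap, rotor3_roller, rotor3_gap, rotor4_roller, rotor4_gap, scanner below 0.03 m/s and x of rotor1_gap in the frame of shallow_tray between -0.08 and 0.08 m and y of rotor1_gap in the frame of shallow_tray between -0.08 and 0.08 m and z of rotor1_gap in the frame of shallow_tray between 0 and 0.01 m and x of rotor2_roller in the frame of deep_tray between -0.08 and 0.08 m and y of rotor2_roller in the frame of deep_tray between -0.08 and 0.08 m and z of rotor2_roller in the frame of deep_tray between 0 and 0.01 m and x of rotor2_gap in the frame of shallow_tray between -0.08 and 0.08 m and y of rotor2_gap in the frame of shallow_tray between -0.08 and 0.08 m and z of rotor2_gap in the frame of shallow_tray between 0 and 0.01 m and x of rotor3_roller in the frame of deep_tray between -0.08 and 0.08 m and y of rotor3_roller in the frame of deep_tray between -0.08 and 0.08 m and z of rotor3_roller in the frame of deep_tray between 0 and 0.01 m and x of rotor3_gap in the frame of shallow_tray between -0.08 and 0.08 m and y of rotor3_gap in the frame of shallow_tray between -0.08 and 0.08 m and z of rotor3_gap in the frame of shallow_tray between 0 and 0.01 m and x of rotor4_roller in the frame of deep_tray between -0.08 and 0.08 m and y of rotor4_roller in the frame of deep_tray between -0.08 and 0.08 m and z of rotor4_roller in the frame of deep_tray between 0 and 0.01 m and x of rotor4_gap in the frame of shallow_tray between -0.08 and 0.08 m and y of rotor4_gap in the frame of shallow_tray between -0.08 and 0.08 m and z of rotor4_gap in the frame of shallow_tray between 0 and 0.01 m and x of barcode in the frame of window between 0.04 and 0.16 m and y of barcode in the frame of window between -0.015 and 0.015 m and z of barcode in the frame of window between -0.013 and 0.013 m and angle between the x axis of scanner and the z axis of barcode, either way round below 0.96 rad and contact force between the fingers and scanner above 1 N), for 1 s.
At the end, for the whole second after the job is handed in: Every rotor present stands upright (within 0.1 rad), at rest, on the floor of its tray (keyway at a roller: deep tray; keyway at a gap: shallow tray), its underside no more than 6 mm above the tray's floor; the scanner lies flat in its dock, within 12 mm along and 10 mm across of the middle (x of rotor1_roller in the frame of deep_tray between -0.08 and 0.08 m and y of rotor1_roller in the frame of deep_tray between -0.08 and 0.08 m and z of rotor1_roller in the frame of deep_tray between 0 and 0.01 m and angle between each of rotor1_roller, rotor1_gap, rotor2_roller, rotor2_gap, rotor3_roller, rotor3_gap, rotor4_roller, rotor4_gap, scanner's own z axis and vertical below 0.1 rad and linear speed of each of rotor1_roller, rotor1_gap, rotor2_roller, rotor2_gap, rotor3_roller, rotor3_gap, rotor4_roller, rotor4_gap, scanner below 0.03 m/s and x of rotor1_gap in the frame of shallow_tray between -0.08 and 0.08 m and y of rotor1_gap in the frame of shallow_tray between -0.08 and 0.08 m and z of rotor1_gap in the frame of shallow_tray between 0 and 0.01 m and x of rotor2_roller in the frame of deep_tray between -0.08 and 0.08 m and y of rotor2_roller in the frame of deep_tray between -0.08 and 0.08 m and z of rotor2_roller in the frame of deep_tray between 0 and 0.01 m and x of rotor2_gap in the frame of shallow_tray between -0.08 and 0.08 m and y of rotor2_gap in the frame of shallow_tray between -0.08 and 0.08 m and z of rotor2_gap in the frame of shallow_tray between 0 and 0.01 m and x of rotor3_roller in the frame of deep_tray between -0.08 and 0.08 m and y of rotor3_roller in the frame of deep_tray between -0.08 and 0.08 m and z of rotor3_roller in the frame of deep_tray between 0 and 0.01 m and x of rotor3_gap in the frame of shallow_tray between -0.08 and 0.08 m and y of rotor3_gap in the frame of shallow_tray between -0.08 and 0.08 m and z of rotor3_gap in the frame of shallow_tray between 0 and 0.01 m and x of rotor4_roller in the frame of deep_tray between -0.08 and 0.08 m and y of rotor4_roller in the frame of deep_tray between -0.08 and 0.08 m and z of rotor4_roller in the frame of deep_tray between 0 and 0.01 m and x of rotor4_gap in the frame of shallow_tray between -0.08 and 0.08 m and y of rotor4_gap in the frame of shallow_tray between -0.08 and 0.08 m and z of rotor4_gap in the frame of shallow_tray between 0 and 0.01 m and x of scanner in the frame of dock between -0.012 and 0.012 m and y of scanner in the frame of dock between -0.01 and 0.01 m and z of scanner in the frame of dock between 0.003 and 0.01 m); the robot touches nothing.
It fails at once if a bystander is moved by more than 4 cm (distance of any of tube_rack, grease_jar, driver, marker, tip_box from where it was at the start of the episode above 0.04 m).
Of rotor1_roller, rotor1_gap only 1 to 1 are there at a start; the rules pass over those that are not, and their reading is None.
Of rotor2_roller, rotor2_gap only 1 to 1 are there at a start; the rules pass over those that are not, and their reading is None.
Of rotor3_roller, rotor3_gap only 1 to 1 are there at a start; the rules pass over those that are not, and their reading is None.
Of rotor4_roller, rotor4_gap, tip_box only 1 to 1 are there at a start; the rules pass over those that are not, and their reading is None.
At some moment in a run one of rotor1_roller, rotor1_gap, rotor2_roller, rotor2_gap, rotor3_roller, rotor3_gap, rotor4_roller, rotor4_gap may be knocked a few centimetres aside while the robot is not near it.
It also fails if it takes over 210 s, if anything falls off the work surface, if the arm or the gripper's body presses on something with over 40 N, if the wrist force passes 120 N, or if a joint passes its speed limit or range.

## Working session

There is one attempt and no reset: what is moved stays moved. The work goes in short steps, Python scripts to look and compute and a tool call to move; the robot and the scene stay as the last step left them, time stands still between calls to the robot, and variables do not carry over. Pictures are saved under pics/ and viewed, about 12 in all and at most 16, crops included, and the job is handed in when it is done.

Besides the shell and the picture viewer there is one more tool, called after ">>>" in YAML: its name, and indented under it one key for each argument. arm_command: Moves the arm, as the interface text tells. Its arguments: {"type":"object","properties":{"targets":{"type":"array"},"newtons":{"type":"number"}},"required":["targets"]}

```bash
ls; mkdir -p pics; python3 - <<'E'
from workcell import r
import cv2,numpy as np
s=r.get_state();print({k:np.round(v,3).tolist() for k,v in s.items()},r.pinch_z)
for n in("scene","side","wrist"):
    p,d=r.snapshot(n);c=r.calibration(n);print(n,np.round(c["mtx"],1).tolist(),np.round(c["R"],3).tolist(),np.round(c["t"],1).tolist())
    cv2.imwrite(f"pics/{n}0.png",p[:,:,::-1]);np.savez(f"/tmp/{n}0.npz",p=p,d=d,**c)
E
python3 -c "
import cv2,numpy as np
a=cv2.imread('pics/scene0.png')
cv2.imwrite('pics/scene0b.png',cv2.resize(a,(800,600),interpolation=cv2.INTER_CUBIC))
a=cv2.imread('pics/side0.png')
cv2.imwrite('pics/side0b.png',cv2.resize(a,(800,600),interpolation=cv2.INTER_CUBIC))"
```

```text
pics
{'time': 0.0, 'qpos': [0.034, 0.69, -0.194, 1.566, 0.157, 0.902, -0.215], 'joint_velocities': [0.001, -0.002, -0.001, -0.0, -0.002, -0.002, 0.0], 'joint_efforts': [0.001, -53.963, -1.267, -15.855, 0.009, 0.009, 0.0], 'tool_pos': [624.352, -0.086, 230.48], 'tool_rot': [1.0, 0.0, -0.001, 0.0], 'ft_force': [0.898, 0.003, 0.586], 'ft_torque': [-0.001, 0.046, -0.004], 'grip_width': 85.012} -18.700000000000003
scene [[403.5, 0.0, 256.5], [0.0, 403.5, 193.4], [0.0, 0.0, 1.0]] [[-0.142, 0.99, 0.007], [0.784, 0.117, -0.609], [-0.604, -0.081, -0.793]] [70.7, -350.6, 1484.9]
side [[374.5, 0.0, 255.1], [0.0, 374.5, 187.6], [0.0, 0.0, 1.0]] [[-0.857, -0.515, -0.013], [-0.359, 0.615, -0.702], [0.369, -0.598, -0.712]] [453.2, 237.2, 895.2]
wrist [[296.5, 0.0, 259.4], [0.0, 296.5, 190.3], [0.0, 0.0, 1.0]] [[1.0, 0.002, -0.001], [0.002, -0.96, 0.279], [-0.001, -0.279, -0.96]] [-623.7, -37.7, 378.9]
```

View pics/scene0b.png

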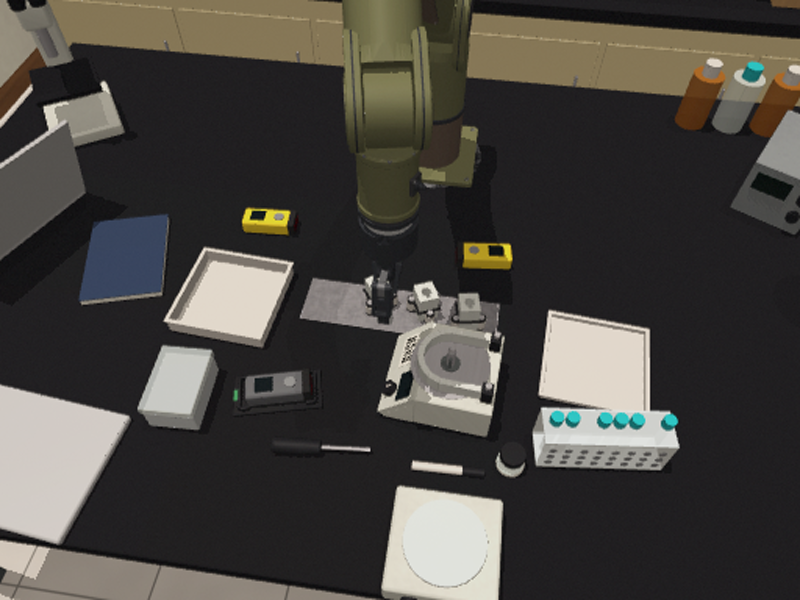

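View pics/side0b.png

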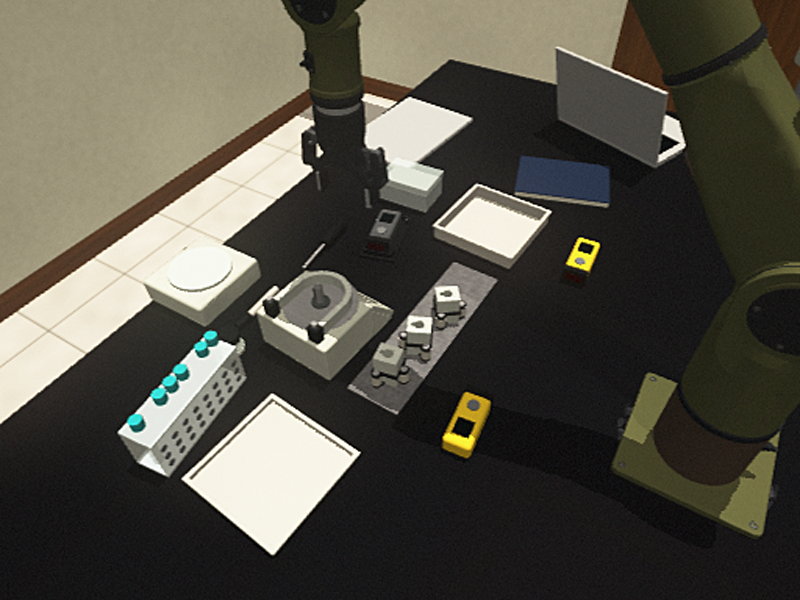

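```bash
cat > h.py <<'E'
import numpy as np,cv2
from workcell import r
from scipy.spatial.transform import Rotation as Ro
def cam(n):
    c=r.calibration(n);p,d=r.snapshot(n);return dict(p=p,d=d,**c)
def world(c,u,v,z=None):
    """pixel -> world by depth, or on plane z"""
    m=c["mtx"];ray=np.array([(u-m[0,2])/m[0,0],(v-m[1,2])/m[1,1],1.])
    o=-c["R"].T@c["t"]; g=c["R"].T@ray
    if z is None: return o+g*c["d"][int(round(v)),int(round(u))]
    return o+g*(z-o[2])/g[2]
def proj(c,X):
    q=c["mtx"]@(c["R"]@np.asarray(X,float)+c["t"]);return q[:2]/q[2]
def cloud(c):
    d=c["d"];v,u=np.mgrid[:d.shape[0],:d.shape[1]];m=c["mtx"]
    P=np.stack([(u-m[0,2])/m[0,0]*d,(v-m[1,2])/m[1,1]*d,d],-1)
    return (P-c["t"])@c["R"]
def ortho(c,z,x0,x1,y0,y1,s):
    """top view of plane z: rows = x decreasing downward, cols = y decreasing to the right (robot's view); s px/mm"""
    X,Y=np.meshgrid(np.arange(x1,x0,-1/s),np.arange(y1,y0,-1/s),indexing='ij')
    q=np.stack([X,Y,np.full_like(X,z)],-1)@c["R"].T+c["t"];q=q@c["mtx"].T
    return cv2.remap(c["p"],(q[...,0]/q[...,2]).astype(np.float32),(q[...,1]/q[...,2]).astype(np.float32),cv2.INTER_CUBIC)
def save(n,p): cv2.imwrite(f"pics/{n}.png",p[:,:,::-1])
def tool():
    s=r.get_state();R=Ro.from_quat(s["tool_rot"]).as_matrix();return s["tool_pos"],R,s
def shift(target,yaw=None):
    """tool shift in cm for a world TCP target, roll for world direction (rad) of tool x modulo pi"""
    p,R,s=tool();d=R.T@(np.asarray(target)-p)/10
    out=[d.round(2).tolist()]
    if yaw is not None:
        a=np.arctan2(R[1,0],R[0,0]);dd=(yaw-a+np.pi/2)%np.pi-np.pi/2
        out.append(round(-np.degrees(dd),1))
    return out
E
python3 - <<'E'
from h import *
L={}
for n in("scene","side"):
    c=L[n]=cam(n)
    for t in("pump","pump_seat","barcode","deep_tray","shallow_tray","scanner","window","dock","mat","rotor1_roller","rotor1_gap"):
        for o in r.landmark_of(t,n)[:4 if 'rotor' in t else 2]:
            if o["p"]<.3: continue
            u,v=o["position"][0]*512,o["position"][1]*384
            z={"pump_seat":89,"barcode":53,"rotor1_roller":3,"rotor1_gap":3,"scanner":6,"window":22}.get(t,0)
            print(n,t,round(o["p"],2),np.round([u,v]).tolist(),np.round(world(c,u,v,z)[:2]).tolist())
c=cam("wrist");save("w1",c["p"])
a=ortho(L["scene"],0,450,900,-350,350,1.1)
save("orth",a)
E
```

```text
scene pump 0.58 [282.0, 250.0] [630.0, 90.0]
scene pump_seat 0.84 [288.0, 233.0] [628.0, 100.0]
scene barcode 0.47 [264.0, 225.0] [590.0, 34.0]
scene deep_tray 0.8 [148.0, 188.0] [477.0, -337.0]
scene shallow_tray 0.57 [380.0, 234.0] [538.0, 356.0]
scene scanner 0.92 [177.0, 249.0] [673.0, -191.0]
scene scanner 0.78 [308.0, 166.0] [318.0, 140.0]
scene window 0.81 [291.0, 163.0] [328.0, 84.0]
scene window 0.6 [190.0, 141.0] [283.0, -252.0]
scene dock 0.86 [175.0, 254.0] [683.0, -196.0]
scene mat 0.78 [256.0, 199.0] [468.0, -6.0]
scene rotor1_gap 0.81 [301.0, 205.0] [474.0, 128.0]
scene rotor1_gap 0.43 [282.0, 301.0] [774.0, 104.0]
side pump 0.61 [209.0, 215.0] [619.0, 104.0]
side pump_seat 0.72 [204.0, 192.0] [628.0, 101.0]
side pump_seat 0.71 [248.0, 238.0] [445.0, 171.0]
side barcode 0.41 [229.0, 192.0] [591.0, 39.0]
side deep_tray 0.94 [315.0, 146.0] [489.0, -328.0]
side shallow_tray 0.8 [175.0, 300.0] [534.0, 357.0]
side shallow_tray 0.59 [148.0, 223.0] [750.0, 214.0]
side scanner 0.91 [301.0, 274.0] [310.0, 146.0]
side scanner 0.7 [245.0, 149.0] [685.0, -191.0]
side window 0.95 [239.0, 157.0] [666.0, -130.0]
side window 0.91 [306.0, 251.0] [324.0, 90.0]
side dock 0.78 [244.0, 150.0] [685.0, -190.0]
side mat 0.9 [274.0, 210.0] [470.0, -8.0]
side rotor1_gap 0.94 [247.0, 239.0] [481.0, 120.0]
```

View pics/w1.png

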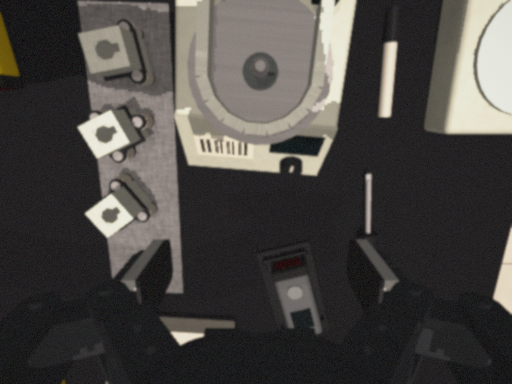

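>>> arm_command:
  targets:
    - {"xyz":[-2,-1,0],"roll":0,"gripper":8.5}
    - {"xyz":[-5,-2.5,0],"roll":0,"gripper":8.5}
    - {"xyz":[-8,-4,0],"roll":0,"gripper":8.5}
    - {"xyz":[-11,-5,0],"roll":0,"gripper":8.5}
    - {"xyz":[-13.5,-6,0],"roll":0,"gripper":8.5}
    - {"xyz":[-14.5,-6,0],"roll":0,"gripper":8.5}
    - {"xyz":[-14.5,-6,0],"roll":0,"gripper":8.5}
    - {"xyz":[-14.5,-6,0],"roll":0,"gripper":8.5}
    - {"xyz":[-14.5,-6,0],"roll":0,"gripper":8.5}
    - {"xyz":[-14.5,-6,0],"roll":0,"gripper":8.5}

```text
time: 2.4
tool_pos: [481.2, 59.6, 231.2]
tool_rot: [1.0, -0.001, 0.0, -0.0]
ft_force: [0.3, 0.7, -0.9]
grip_width: 85.0
```

```bash
python3 - <<'E'
from h import *
c=cam("wrist");np.savez("/tmp/w2.npz",**c)
print(np.round(r.get_state()["tool_pos"],1),np.round(r.get_state()["qpos"],2))
a=ortho(c,63,420,540,-100,170,2.9);save("w2o",a);print(a.shape)
for t in("rotor1_roller","rotor1_gap","pump_seat","barcode"):
    for o in r.landmark_of(t,"wrist")[:4]:
        u,v=o["position"][0]*512,o["position"][1]*384
        z={"pump_seat":89,"barcode":53}.get(t,3)
        print(t,round(o["p"],2),np.round([u,v]).tolist(),np.round(world(c,u,v,z)[:2],1).tolist())
# shaft tip & pump from start wrist view
c0=dict(np.load("/tmp/wrist0.npz"))
P=cloud(c0);
b=ortho(c0,109,530,760,-40,180,2.5);save("pump_o",b)
# tray rims: points by height around estimates, min area rect
for n,zz,ctr in(("deep",32,(483,-332)),("shallow",13,(536,356))):
  for cm in("scene","side"):
    cc=dict(np.load(f"/tmp/{cm}0.npz"));Q=cloud(cc)
    m=(abs(Q[...,2]-zz)<4)&(np.hypot(Q[...,0]-ctr[0],Q[...,1]-ctr[1])<140)&(cc["d"]>0)&(cc["p"].mean(-1)>90)
    q=Q[m][:,:2].astype(np.float32); print(n,cm,len(q),cv2.minAreaRect(q))
E
```

```text
[480.9  59.7 231.2] [-0.09  0.51 -0.2   1.98  0.15  0.67 -0.38]
(348, 783, 3)
rotor1_gap 0.79 [259.0, 112.0] [479.7, 121.0]
pump_seat 0.59 [412.0, 137.0] [626.3, 100.0]
barcode 0.61 [351.0, 199.0] [585.5, 26.9]
deep scene 570 ((491.7597351074219, -326.49932861328125), (190.4855194091797, 189.72105407714844), 85.66242218017578)
deep side 393 ((489.62664794921875, -325.8337097167969), (191.4602508544922, 187.9111328125), 85.63346862792969)
shallow scene 622 ((535.4471435546875, 355.316162109375), (186.444091796875, 190.05503845214844), 84.8915786743164)
shallow side 1023 ((557.811279296875, 353.53509521484375), (187.75889587402344, 234.96604919433594), 84.86390686035156)
```

View pics/w2o.png

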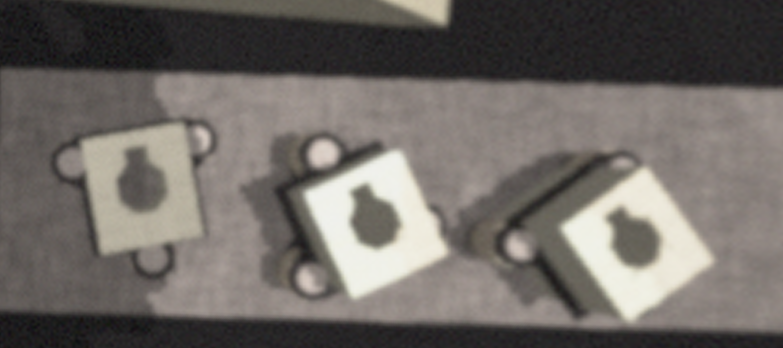

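View pics/pump_o.png

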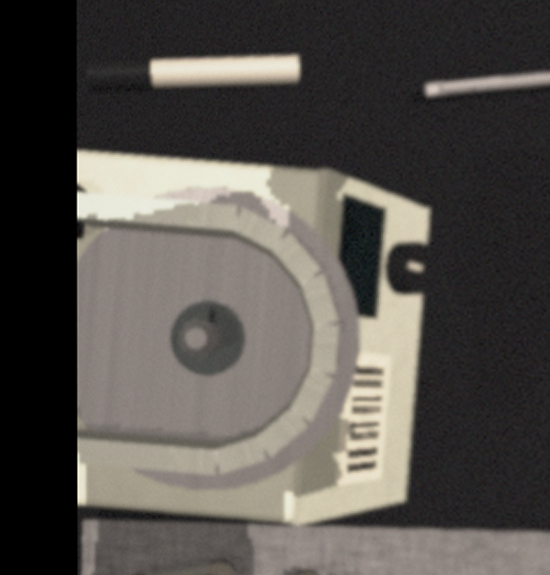

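>>> arm_command:
  targets:
    - {"xyz":[2,-1,0],"roll":0,"gripper":8.5}
    - {"xyz":[5,-2.5,0],"roll":0,"gripper":8.5}
    - {"xyz":[8,-4,0],"roll":0,"gripper":8.5}
    - {"xyz":[11,-5,0],"roll":0,"gripper":8.5}
    - {"xyz":[13.5,-6,0],"roll":0,"gripper":8.5}
    - {"xyz":[14.5,-6,0],"roll":0,"gripper":8.5}
    - {"xyz":[14.5,-6,0],"roll":0,"gripper":8.5}
    - {"xyz":[14.5,-6,0],"roll":0,"gripper":8.5}
    - {"xyz":[14.5,-6,0],"roll":0,"gripper":8.5}
    - {"xyz":[14.5,-6,0],"roll":0,"gripper":8.5}

```text
time: 3.65
tool_pos: [624.3, 119.8, 231.5]
tool_rot: [1.0, 0.0, -0.0, 0.0]
ft_force: [-0.1, 0.4, -0.3]
grip_width: 85.0
```

```bash
python3 - <<'E'
from h import *
c=cam("wrist");np.savez("/tmp/w3.npz",**c);P=cloud(c);ok=c["d"]>0
near=np.hypot(P[...,0]-628,P[...,1]-100)
for lo,hi,rr in((124,136,20),(118,136,20),(128,134,20)):
    m=ok&(P[...,2]>lo)&(P[...,2]<hi)&(near<rr);print("shaft",m.sum(),P[m].mean(0).round(1),P[m].max(0).round(1),P[m].min(0).round(1))
for sx in(-1,1):
    m=ok&(P[...,2]>118)&(P[...,2]<130)&(near<130)&(near>50)&(sx*(P[...,0]-630)>0);print("block",m.sum(),P[m].mean(0).round(1))
m=ok&(abs(P[...,2]-109)<4)&(near<90);q=P[m];print("race",m.sum());
rect=cv2.minAreaRect(q[:,:2].astype(np.float32));print(rect)
m=ok&(abs(P[...,2]-85)<2)&(near<140)&(near>60);print("deck",cv2.minAreaRect(P[m][:,:2].astype(np.float32)))
for t in("pump_seat","barcode","pump"):
    for o in r.landmark_of(t,"wrist")[:2]:
        u,v=o["position"][0]*512,o["position"][1]*384
        print(t,round(o["p"],2),np.round([u,v]).tolist(),world(c,u,v,{"pump_seat":89,"barcode":53,"pump":0}[t])[:2].round(1))
save("w3",np.vstack([ortho(c,115,590,670,60,140,6)]))
# rotors from w2
c=dict(np.load("/tmp/w2.npz"));P=cloud(c);ok=c["d"]>0
for x,y in((475,121),(463,40),(455.5,-50)):
    m=ok&(abs(P[...,2]-63)<6)&(np.hypot(P[...,0]-x,P[...,1]-y)<40)
    print("rotor",m.sum(),cv2.minAreaRect(P[m][:,:2].astype(np.float32)),P[m].mean(0).round(1))
E
```

```text
shaft 169 [624.9 100.9 128.9] [631.5 106.3 133. ] [618.9  93.5 124. ]
shaft 208 [625.1 101.5 127.4] [631.6 106.5 133. ] [618.8  91.8 118. ]
shaft 104 [624.9 100.2 130.7] [629.6 104.6 133. ] [619.9  95.1 128.2]
block 124 [582.  169.1 123.2]
block 126 [678.8 161.2 123.2]
race 3193
((625.877685546875, 109.50840759277344), (129.15711975097656, 120.4007568359375), 85.2528076171875)
deck ((625.5291137695312, 106.70442199707031), (144.28799438476562, 155.78372192382812), 85.38276672363281)
pump_seat 0.58 [264.0, 197.0] [628.8  99.9]
pump_seat 0.18 [376.0, 172.0] [738.3 126.3]
barcode 0.59 [228.0, 248.0] [586.7  24.7]
pump 0.81 [261.0, 181.0] [625.6  94.1]
rotor 1159 ((475.3157958984375, 120.99552917480469), (40.065765380859375, 35.98703384399414), 10.238654136657715) [474.9 121.3  63.4]
rotor 1021 ((463.0455322265625, 40.547088623046875), (40.18035125732422, 36.443790435791016), 24.901470184326172) [462.8  41.3  63.2]
rotor 903 ((455.84552001953125, -49.33338928222656), (41.00038146972656, 36.699241638183594), 35.71376037597656) [456.1 -48.1  62.9]
```

View pics/w3.png

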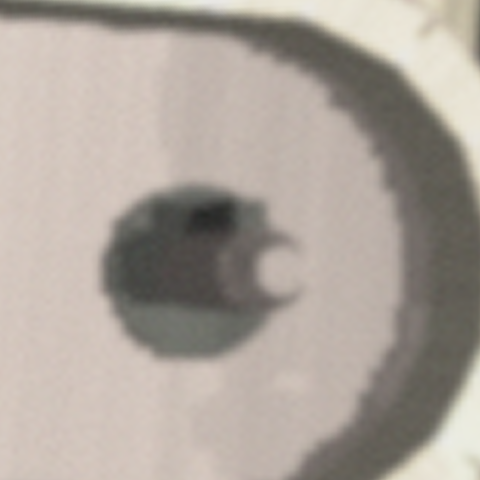

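>>> arm_command:
  targets:
    - {"xyz":[-1.5,0,1],"roll":8,"gripper":8.5}
    - {"xyz":[-4,0,3],"roll":16,"gripper":8.0}
    - {"xyz":[-7,0,5],"roll":24,"gripper":7}
    - {"xyz":[-10,-0.1,7],"roll":32,"gripper":7}
    - {"xyz":[-13,-0.1,8],"roll":40,"gripper":7}
    - {"xyz":[-14.5,-0.1,9],"roll":48,"gripper":7}
    - {"xyz":[-15,-0.1,10],"roll":56,"gripper":7}
    - {"xyz":[-15,-0.1,10],"roll":64,"gripper":7}
    - {"xyz":[-15,-0.1,10],"roll":72,"gripper":7}
    - {"xyz":[-15,-0.1,10],"roll":80,"gripper":7}

```text
time: 4.85
tool_pos: [475.2, 121.3, 131.4]
tool_rot: [0.764, -0.645, 0.0, -0.0]
ft_force: [-0.6, -0.5, 0.6]
grip_width: 70.2
```

>>> arm_command:
  targets:
    - {"xyz":[0,0,0],"roll":0,"gripper":7}
    - {"xyz":[0,0,0],"roll":0,"gripper":7}
    - {"xyz":[0,0,0],"roll":0,"gripper":7}
    - {"xyz":[0,0,0],"roll":0,"gripper":7}
    - {"xyz":[0,0,0],"roll":0,"gripper":7}
    - {"xyz":[0,0,0],"roll":0,"gripper":7}
    - {"xyz":[0,0,0],"roll":0,"gripper":7}
    - {"xyz":[0,0,0],"roll":0,"gripper":7}
    - {"xyz":[0,0,0],"roll":0,"gripper":7}
    - {"xyz":[0,0,0],"roll":0,"gripper":7}

```text
time: 5.85
tool_pos: [475.0, 121.0, 131.3]
tool_rot: [0.766, -0.643, 0.0, -0.0]
ft_force: [-0.3, -0.4, -0.4]
grip_width: 70.1
```

```bash
cat > rot.py <<'E'
import sys
from h import *
# hub pose from wrist depth; args: x y guess, top z
x,y,zt=map(float,sys.argv[1:4])
c=cam("wrist")
if len(sys.argv)>4: save(sys.argv[4],c["p"])
P=cloud(c);ok=c["d"]>0
m=ok&(abs(P[...,2]-zt)<6)&(np.hypot(P[...,0]-x,P[...,1]-y)<40)
m&=c["p"].mean(-1)>60
print("hub",m.sum(),cv2.minAreaRect(P[m][:,:2].astype(np.float32)),np.median(P[m],0).round(1))
p,R,s=tool();print("tcp",p.round(1),"toolx yaw",np.degrees(np.arctan2(R[1,0],R[0,0])).round(1),"q7",s["qpos"][6].round(2),"F",s["ft_force"].round(1),s["grip_width"])
for i in range(2): r.snapshot("wrist");print(r.get_state()["tool_pos"].round(1))
E
python3 rot.py 475 121 63 w4
```

```text
hub 2100 ((475.2021179199219, 120.98455810546875), (40.4629020690918, 35.98183822631836), 10.284788131713867) [475.4 120.6  63.4]
tcp [475.  121.  131.3] toolx yaw -80.0 q7 -1.43 F [-0.2  0.7  0.2] 69.98309149515718
[475.  121.  131.3]
[475.  121.  131.3]
```

View pics/w4.png

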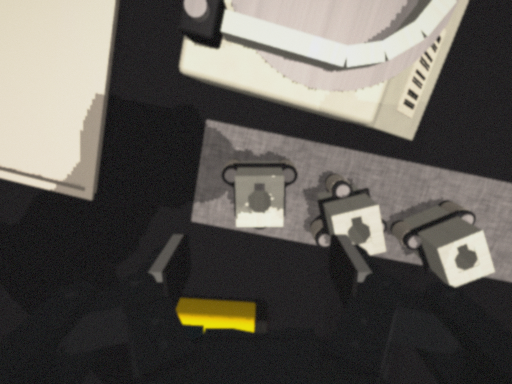

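>>> arm_command:
  targets:
    - {"xyz":[0,0,1.5],"roll":0,"gripper":5.5}
    - {"xyz":[0,0,3],"roll":0,"gripper":5.5}
    - {"xyz":[0,0,4.5],"roll":0,"gripper":5.5}
    - {"xyz":[0,0,6],"roll":0,"gripper":5.5}
    - {"xyz":[0,0,7.5],"roll":0,"gripper":5.5}
    - {"xyz":[0,0,8.5],"roll":0,"gripper":5.5}
    - {"xyz":[0,0,9.2],"roll":0,"gripper":5.5}
    - {"xyz":[0,0,9.5],"roll":0,"gripper":5.5}
    - {"xyz":[0,0,9.5],"roll":0,"gripper":5.5}
    - {"xyz":[0,0,9.5],"roll":0,"gripper":5.5}

```text
time: 7.0
tool_pos: [475.3, 121.0, 36.7]
tool_rot: [0.766, -0.643, 0.0, -0.0]
ft_force: [-0.0, -0.1, -0.4]
grip_width: 55.0
```

>>> arm_command:
  targets:
    - {"xyz":[0,0,0],"roll":0,"gripper":4.5}
    - {"xyz":[0,0,0],"roll":0,"gripper":4}
    - {"xyz":[0,0,0],"roll":0,"gripper":3}
    - {"xyz":[0,0,0],"roll":0,"gripper":2.5}
    - {"xyz":[0,0,0],"roll":0,"gripper":2.5}
    - {"xyz":[0,0,0],"roll":0,"gripper":2.5}
    - {"xyz":[0,0,0],"roll":0,"gripper":2.5}
    - {"xyz":[0,0,-0.5],"roll":0,"gripper":2.5}
    - {"xyz":[0,0,-1.5],"roll":0,"gripper":2.5}
    - {"xyz":[0,0,-3],"roll":0,"gripper":2.5}
  newtons: 40

```text
time: 8.0
tool_pos: [474.5, 120.8, 66.6]
tool_rot: [0.766, -0.643, -0.0, 0.001]
ft_force: [0.0, -0.4, -1.1]
grip_width: 35.3
```

```bash
python3 rot.py 475 121 93
```

```text
hub 6277 ((474.58782958984375, 120.74498748779297), (41.22793197631836, 62.783302307128906), 8.970393180847168) [477.7 120.5  93.1]
tcp [475.7 121.1  68.7] toolx yaw -80.0 q7 -1.4 F [-0.1  0.7 -0.6] 35.22831219578196
[476.  121.2  67.9]
[475.7 121.2  67.2]
```

>>> arm_command:
  targets:
    - {"xyz":[0,0,-3],"roll":0,"gripper":2.5}
    - {"xyz":[0,0,-7],"roll":0,"gripper":2.5}
    - {"xyz":[0.3,-1,-10.5],"roll":3,"gripper":2.5}
    - {"xyz":[1.3,-4,-12],"roll":6,"gripper":2.5}
    - {"xyz":[2.4,-7.5,-12],"roll":9,"gripper":2.5}
    - {"xyz":[3.5,-11,-12],"roll":12,"gripper":2.5}
    - {"xyz":[4.3,-13.5,-12],"roll":14.7,"gripper":2.5}
    - {"xyz":[4.66,-14.39,-12],"roll":14.7,"gripper":2.5}
    - {"xyz":[4.66,-14.39,-12],"roll":14.7,"gripper":2.5}
    - {"xyz":[4.66,-14.39,-12],"roll":14.7,"gripper":2.5}

```text
time: 9.15
tool_pos: [622.9, 100.3, 185.5]
tool_rot: [-0.678, 0.735, 0.001, -0.001]
ft_force: [-0.2, -0.3, -1.1]
grip_width: 35.6
```

```bash
python3 rot.py 625 100 213 w5; python3 - <<'E'
from h import *
print(shift([624.8,100.1,186]))
E
```

```text
hub 6172 ((622.8931884765625, 97.42214965820312), (57.39952087402344, 41.29119873046875), 84.7116470336914) [626.2 100.  211.9]
tcp [622.8 100.6 185.8] toolx yaw -94.7 q7 -1.59 F [ 0.5  0.9 -1.9] 35.4825579986429
[623.1 100.6 186. ]
[623.4 100.6 186.2]
[[0.04, -0.15, 0.02]]
```

View pics/w5.png

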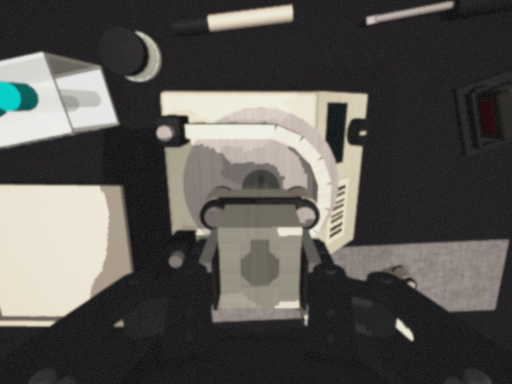

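>>> arm_command:
  targets:
    - {"xyz":[0,0,0],"roll":0,"gripper":2.5}
    - {"xyz":[0,0,0.3],"roll":0,"gripper":2.5}
    - {"xyz":[0,0,0.8],"roll":0,"gripper":2.5}
    - {"xyz":[0,0,1.3],"roll":0,"gripper":2.5}
    - {"xyz":[0,0,1.8],"roll":0,"gripper":2.5}
    - {"xyz":[0,0,2.3],"roll":0,"gripper":2.5}
    - {"xyz":[0,0,2.8],"roll":0,"gripper":2.5}
    - {"xyz":[0,0,3.2],"roll":0,"gripper":2.5}
    - {"xyz":[0,0,3.5],"roll":0,"gripper":2.5}
    - {"xyz":[0,0,3.5],"roll":0,"gripper":2.5}

```text
time: 10.3
tool_pos: [624.5, 100.1, 150.8]
tool_rot: [-0.678, 0.735, 0.0, -0.0]
ft_force: [-0.3, 0.0, -0.8]
grip_width: 35.4
```

```bash
python3 rot.py 625 100 178
```

```text
hub 6216 ((624.5942993164062, 99.591552734375), (62.451316833496094, 41.390769958496094), 86.63274383544922) [627.9  99.7 177.3]
tcp [624.7 100.1 151.2] toolx yaw -94.7 q7 -1.58 F [-0.3 -0.1 -0.3] 35.46105814049305
[624.9 100.1 151.4]
[625.  100.1 151.5]
```

>>> arm_command:
  targets:
    - {"xyz":[0,0,0.4],"roll":0,"gripper":2.5}
    - {"xyz":[0,0,0.8],"roll":0,"gripper":2.5}
    - {"xyz":[0,0,1.2],"roll":0,"gripper":2.5}
    - {"xyz":[0,0,1.6],"roll":0,"gripper":2.5}
    - {"xyz":[0,0,2.0],"roll":0,"gripper":2.5}
    - {"xyz":[0,0,2.4],"roll":0,"gripper":2.5}
    - {"xyz":[0,0,2.7],"roll":0,"gripper":2.5}
    - {"xyz":[0,0,2.8],"roll":0,"gripper":2.5}
    - {"xyz":[0,0,2.8],"roll":0,"gripper":2.5}
    - {"xyz":[0,0,2.8],"roll":0,"gripper":2.5}

```text
time: 11.45
tool_pos: [625.0, 100.1, 123.5]
tool_rot: [-0.678, 0.736, -0.0, 0.0]
ft_force: [-0.4, 0.3, -2.2]
grip_width: 35.0
```

```bash
python3 rot.py 625 100 150
```

```text
hub 6289 ((625.1015625, 99.76138305664062), (62.52527618408203, 41.50906753540039), 84.92449188232422) [628.4  99.7 149.9]
tcp [625.  100.2 123.5] toolx yaw -94.7 q7 -1.56 F [ 0.8 -0.3 -1. ] 35.07584864050854
[625.  100.1 123.5]
[625.  100.1 123.5]
```

>>> arm_command:
  targets:
    - {"xyz":[0,0,0.1],"roll":0,"gripper":2.5}
    - {"xyz":[0,0,0.1],"roll":0,"gripper":3.6}
    - {"xyz":[0,0,0.1],"roll":0,"gripper":4.5}
    - {"xyz":[0,0,0.1],"roll":0,"gripper":5.5}
    - {"xyz":[0,0,0.1],"roll":0,"gripper":5.5}
    - {"xyz":[0,0,0.1],"roll":0,"gripper":5.5}
    - {"xyz":[0,0,0.1],"roll":0,"gripper":5.5}
    - {"xyz":[0,0,0.1],"roll":0,"gripper":5.5}
    - {"xyz":[0,0,0.1],"roll":0,"gripper":5.5}
    - {"xyz":[0,0,0.1],"roll":0,"gripper":5.5}

```text
time: 12.6
tool_pos: [624.8, 100.1, 122.3]
tool_rot: [-0.678, 0.735, -0.0, 0.0]
ft_force: [0.3, 0.2, -1.3]
grip_width: 54.9
```

```bash
python3 rot.py 625 100 149
```

```text
hub 6328 ((625.1117553710938, 99.69398498535156), (73.52826690673828, 41.27042770385742), 85.59443664550781) [628.3  99.9 149.3]
tcp [624.8 100.1 122.3] toolx yaw -94.7 q7 -1.56 F [-0.4  0.9  0.1] 55.07282910167708
[624.8 100.1 122.3]
[624.8 100.1 122.3]
```

>>> arm_command:
  targets:
    - {"xyz":[0,0,0],"roll":0,"gripper":4.5}
    - {"xyz":[0,0,0],"roll":0,"gripper":3.5}
    - {"xyz":[0,0,0],"roll":0,"gripper":2.5}
    - {"xyz":[0,0,0],"roll":0,"gripper":2.5}
    - {"xyz":[0,0,0],"roll":0,"gripper":2.5}
    - {"xyz":[0,0,0],"roll":0,"gripper":2.5}
    - {"xyz":[0,0,-0.5],"roll":0,"gripper":2.5}
    - {"xyz":[0,0,-2],"roll":0,"gripper":2.5}
    - {"xyz":[0,0,-4],"roll":0,"gripper":2.5}
    - {"xyz":[0,0,-6],"roll":0,"gripper":2.5}

```text
time: 13.75
tool_pos: [624.7, 99.9, 183.7]
tool_rot: [-0.677, 0.736, -0.0, -0.0]
ft_force: [0.2, 0.1, -1.1]
grip_width: 35.5
```

>>> arm_command:
  targets:
    - {"xyz":[0,0,-1],"roll":0,"gripper":2.5}
    - {"xyz":[-2,1,-1],"roll":0,"gripper":2.5}
    - {"xyz":[-5.5,2.9,-1],"roll":0,"gripper":2.5}
    - {"xyz":[-9.8,5.1,-1],"roll":0,"gripper":2.5}
    - {"xyz":[-14,7.3,-1],"roll":0,"gripper":2.5}
    - {"xyz":[-18,9.4,0],"roll":0,"gripper":2.5}
    - {"xyz":[-22,11.5,1],"roll":0,"gripper":2.5}
    - {"xyz":[-25.5,13.3,2],"roll":0,"gripper":2.5}
    - {"xyz":[-28,14.6,3],"roll":0,"gripper":2.5}
    - {"xyz":[-28.7,15,4],"roll":0,"gripper":2.5}

```text
time: 14.75
tool_pos: [495.7, 403.7, 141.6]
tool_rot: [-0.68, 0.733, 0.002, 0.0]
ft_force: [0.0, 0.1, -1.8]
grip_width: 35.3
```

```bash
python3 - <<'E'
from h import *
c=cam("wrist");save("w6",c["p"]);p,R,s=tool();print(p,s["grip_width"],s["ft_force"])
print(shift([499.1,398.6,38]))
P=cloud(c);ok=c["d"]>0
m=ok&(P[...,2]<20)&(P[...,2]>-5)&(c["p"].mean(-1)>110);q=P[m][:,:2]
q=q[(abs(q[:,0]-535)<130)&(abs(q[:,1]-355)<130)];print(len(q),cv2.minAreaRect(q.astype(np.float32)))
E
```

```text
[495.21201199 402.17769348 139.90923014] 35.36941701669576 [-0.45395776  0.72024796 -2.01309016]
[[0.33, -0.46, 10.19]]
38833 ((532.97900390625, 353.65728759765625), (197.2660369873047, 196.88943481445312), 84.86975860595703)
```

View pics/w6.png

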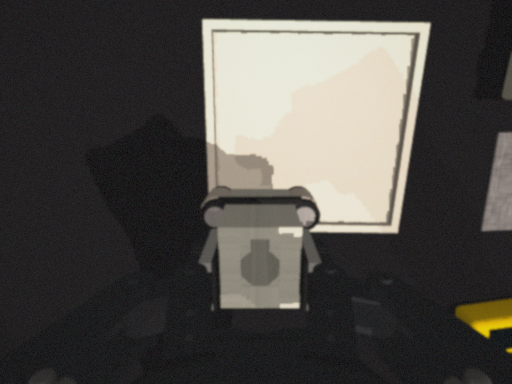

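>>> arm_command:
  targets:
    - {"xyz":[0,0,1],"roll":0,"gripper":2.5}
    - {"xyz":[0,0,3],"roll":0,"gripper":2.5}
    - {"xyz":[0,0,5],"roll":0,"gripper":2.5}
    - {"xyz":[0,0,7],"roll":0,"gripper":2.5}
    - {"xyz":[0,0,8.5],"roll":0,"gripper":2.5}
    - {"xyz":[0,0,9.5],"roll":0,"gripper":2.5}
    - {"xyz":[0,0,10.1],"roll":0,"gripper":2.5}
    - {"xyz":[0,0,10.4],"roll":0,"gripper":2.5}
    - {"xyz":[0,0,10.4],"roll":0,"gripper":2.5}
    - {"xyz":[0,0,10.4],"roll":0,"gripper":2.5}

```text
time: 15.8
tool_pos: [499.3, 398.8, 39.0]
tool_rot: [-0.678, 0.735, -0.0, 0.001]
ft_force: [-0.1, 0.9, -0.9]
grip_width: 35.3
```

```bash
python3 rot.py 499 399 64
```

```text
hub 6536 ((499.5902404785156, 398.3368225097656), (62.75747299194336, 41.34359359741211), 85.14151000976562) [503.1 398.3  65.8]
tcp [499.3 398.8  39. ] toolx yaw -94.7 q7 -1.99 F [ 0.5  0.5 -1.5] 35.34374634761863
[499.2 398.8  39. ]
[499.1 398.8  38.9]
```

>>> arm_command:
  targets:
    - {"xyz":[0,0,0],"roll":0,"gripper":3.5}
    - {"xyz":[0,0,0],"roll":0,"gripper":4.5}
    - {"xyz":[0,0,0],"roll":0,"gripper":5.5}
    - {"xyz":[0,0,0],"roll":0,"gripper":5.5}
    - {"xyz":[0,0,0],"roll":0,"gripper":5.5}
    - {"xyz":[0,0,-1],"roll":0,"gripper":5.5}
    - {"xyz":[0,0,-3],"roll":0,"gripper":5.5}
    - {"xyz":[0,0,-6],"roll":0,"gripper":5.5}
    - {"xyz":[0,0,-9],"roll":0,"gripper":5.5}
    - {"xyz":[0,0,-11],"roll":0,"gripper":5.5}

```text
time: 16.95
tool_pos: [499.8, 398.8, 151.3]
tool_rot: [-0.677, 0.736, -0.0, 0.002]
ft_force: [0.5, 0.4, 0.2]
grip_width: 55.1
```

>>> arm_command:
  targets:
    - {"xyz":[2,0,0],"roll":-3,"gripper":5.5}
    - {"xyz":[6,0,0],"roll":-6,"gripper":5.5}
    - {"xyz":[10.5,0.1,0],"roll":-9,"gripper":5.5}
    - {"xyz":[15,0.2,0],"roll":-13,"gripper":5.5}
    - {"xyz":[20,0.3,0],"roll":-17,"gripper":5.5}
    - {"xyz":[24.5,0.4,0],"roll":-21,"gripper":5.5}
    - {"xyz":[29,0.5,0],"roll":-25,"gripper":5.5}
    - {"xyz":[33,0.6,0.5],"roll":-29.6,"gripper":5.5}
    - {"xyz":[35.5,0.66,1],"roll":-29.6,"gripper":5.5}
    - {"xyz":[36,0.66,1],"roll":-29.6,"gripper":5.5}

```text
time: 17.95
tool_pos: [462.1, 36.0, 138.7]
tool_rot: [0.841, -0.541, 0.0, 0.001]
ft_force: [0.4, -0.6, 0.2]
grip_width: 54.7
```

>>> arm_command:
  targets:
    - {"xyz":[0,0,0],"roll":0,"gripper":5.5}
    - {"xyz":[0,0,0],"roll":0,"gripper":5.5}
    - {"xyz":[0,0,0],"roll":0,"gripper":5.5}
    - {"xyz":[0,0,0],"roll":0,"gripper":5.5}
    - {"xyz":[0,0,0],"roll":0,"gripper":5.5}
    - {"xyz":[0,0,0],"roll":0,"gripper":5.5}
    - {"xyz":[0,0,0],"roll":0,"gripper":5.5}
    - {"xyz":[0,0,0],"roll":0,"gripper":5.5}
    - {"xyz":[0,0,0],"roll":0,"gripper":5.5}
    - {"xyz":[0,0,0],"roll":0,"gripper":5.5}

```text
time: 18.95
tool_pos: [462.8, 40.2, 138.3]
tool_rot: [0.843, -0.538, 0.0, -0.0]
ft_force: [0.0, -0.1, 0.3]
grip_width: 55.1
```

```bash
python3 rot.py 463 40.6 63; python3 - <<'E'
from h import *
c=cam("scene");P=cloud(c)
m=(c["d"]>0)&(abs(P[...,2]-64)<5)&(np.hypot(P[...,0]-499,P[...,1]-398)<40)&(c["p"].mean(-1)>60);print("r1 in tray",m.sum(),np.median(P[m],0))
E
```

```text
hub 1960 ((463.0118713378906, 40.79325866699219), (40.288856506347656, 36.09231948852539), 25.46258544921875) [463.2  40.3  63.3]
tcp [462.8  40.1 138.3] toolx yaw -65.1 q7 -1.16 F [-0.5 -0.2  0. ] 54.973391797967736
[462.8  40.1 138.3]
[462.8  40.1 138.3]
r1 in tray 151 [499.79484929 397.01326415  63.58133492]
```

>>> arm_command:
  targets:
    - {"xyz":[-0.05,-0.05,1.5],"roll":0,"gripper":5.5}
    - {"xyz":[-0.05,-0.05,3],"roll":0,"gripper":5.5}
    - {"xyz":[-0.05,-0.05,4.5],"roll":0,"gripper":5.5}
    - {"xyz":[-0.05,-0.05,6],"roll":0,"gripper":5.5}
    - {"xyz":[-0.05,-0.05,7.5],"roll":0,"gripper":5.5}
    - {"xyz":[-0.05,-0.05,9],"roll":0,"gripper":5.5}
    - {"xyz":[-0.05,-0.05,9.8],"roll":0,"gripper":5.5}
    - {"xyz":[-0.05,-0.05,10.2],"roll":0,"gripper":5.5}
    - {"xyz":[-0.05,-0.05,10.2],"roll":0,"gripper":5.5}
    - {"xyz":[-0.05,-0.05,10.2],"roll":0,"gripper":5.5}

```text
time: 20.15
tool_pos: [463.3, 40.9, 36.7]
tool_rot: [0.843, -0.538, 0.0, -0.0]
ft_force: [-0.1, -0.7, 0.4]
grip_width: 55.2
```

>>> arm_command:
  targets:
    - {"xyz":[0,0,0],"roll":0,"gripper":4.5}
    - {"xyz":[0,0,0],"roll":0,"gripper":4}
    - {"xyz":[0,0,0],"roll":0,"gripper":3}
    - {"xyz":[0,0,0],"roll":0,"gripper":2.5}
    - {"xyz":[0,0,0],"roll":0,"gripper":2.5}
    - {"xyz":[0,0,0],"roll":0,"gripper":2.5}
    - {"xyz":[0,0,0],"roll":0,"gripper":2.5}
    - {"xyz":[0,0,-0.5],"roll":0,"gripper":2.5}
    - {"xyz":[0,0,-1.5],"roll":0,"gripper":2.5}
    - {"xyz":[0,0,-3],"roll":0,"gripper":2.5}

```text
time: 21.15
tool_pos: [462.4, 40.8, 66.6]
tool_rot: [0.843, -0.538, -0.001, 0.0]
ft_force: [-0.2, 0.2, -1.7]
grip_width: 35.3
```

>>> arm_command:
  targets:
    - {"xyz":[0,0,-3],"roll":0,"gripper":2.5}
    - {"xyz":[0,0,-7],"roll":3,"gripper":2.5}
    - {"xyz":[0.1,-1,-10.5],"roll":7,"gripper":2.5}
    - {"xyz":[0.3,-4,-12],"roll":12,"gripper":2.5}
    - {"xyz":[0.7,-8,-12],"roll":17,"gripper":2.5}
    - {"xyz":[1,-12,-12],"roll":22,"gripper":2.5}
    - {"xyz":[1.3,-15.5,-12],"roll":26,"gripper":2.5}
    - {"xyz":[1.43,-17.17,-12],"roll":29.6,"gripper":2.5}
    - {"xyz":[1.43,-17.17,-12],"roll":29.6,"gripper":2.5}
    - {"xyz":[1.43,-17.17,-12],"roll":29.6,"gripper":2.5}

```text
time: 22.15
tool_pos: [623.4, 99.8, 186.2]
tool_rot: [-0.678, 0.735, 0.001, -0.001]
ft_force: [-0.3, -0.5, -1.7]
grip_width: 35.6
```

>>> arm_command:
  targets:
    - {"xyz":[0,0,0],"roll":0,"gripper":2.5}
    - {"xyz":[0,0,0],"roll":0,"gripper":2.5}
    - {"xyz":[0,0,0],"roll":0,"gripper":2.5}
    - {"xyz":[0,0,0],"roll":0,"gripper":2.5}
    - {"xyz":[0,0,0],"roll":0,"gripper":2.5}
    - {"xyz":[0,0,0],"roll":0,"gripper":2.5}
    - {"xyz":[0,0,0],"roll":0,"gripper":2.5}
    - {"xyz":[0,0,0],"roll":0,"gripper":2.5}
    - {"xyz":[0,0,0],"roll":0,"gripper":2.5}
    - {"xyz":[0,0,0],"roll":0,"gripper":2.5}

```text
time: 23.15
tool_pos: [624.8, 100.2, 186.3]
tool_rot: [-0.678, 0.736, -0.0, 0.0]
ft_force: [-0.2, -0.5, -1.6]
grip_width: 35.4
```

```bash
python3 rot.py 625 100 213 w7; python3 - <<'E'
from h import *
print(shift([624.9,100.1,123.3],np.radians(-94.7)))
E
```

```text
hub 6234 ((623.8217163085938, 97.35377502441406), (57.43446350097656, 41.625858306884766), 85.69139862060547) [627.4  99.9 212.7]
tcp [624.8 100.2 186.3] toolx yaw -94.7 q7 -1.6 F [ 0.7 -1.2 -1.6] 35.35544415455913
[624.8 100.2 186.3]
[624.8 100.2 186.3]
[[0.01, -0.01, 6.3], np.float64(0.0)]
```

View pics/w7.png

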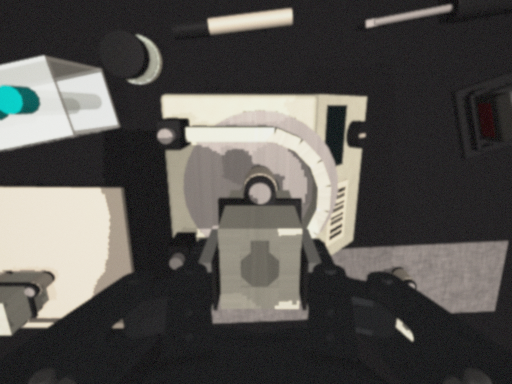

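>>> arm_command:
  targets:
    - {"xyz":[0,0,0.3],"roll":0,"gripper":2.5}
    - {"xyz":[0,0,0.8],"roll":0,"gripper":2.5}
    - {"xyz":[0,0,1.3],"roll":0,"gripper":2.5}
    - {"xyz":[0,0,1.8],"roll":0,"gripper":2.5}
    - {"xyz":[0,0,2.3],"roll":0,"gripper":2.5}
    - {"xyz":[0,0,2.8],"roll":0,"gripper":2.5}
    - {"xyz":[0,0,3.2],"roll":0,"gripper":2.5}
    - {"xyz":[0,0,3.5],"roll":0,"gripper":2.5}
    - {"xyz":[0,0,3.5],"roll":0,"gripper":2.5}
    - {"xyz":[0,0,3.5],"roll":0,"gripper":2.5}

```text
time: 24.3
tool_pos: [624.9, 100.2, 151.4]
tool_rot: [-0.678, 0.736, -0.0, 0.0]
ft_force: [0.6, -0.3, -2.3]
grip_width: 36.0
```

>>> arm_command:
  targets:
    - {"xyz":[0,0,0.4],"roll":0,"gripper":2.5}
    - {"xyz":[0,0,0.8],"roll":0,"gripper":2.5}
    - {"xyz":[0,0,1.2],"roll":0,"gripper":2.5}
    - {"xyz":[0,0,1.6],"roll":0,"gripper":2.5}
    - {"xyz":[0,0,2.0],"roll":0,"gripper":2.5}
    - {"xyz":[0,0,2.4],"roll":0,"gripper":2.5}
    - {"xyz":[0,0,2.7],"roll":0,"gripper":2.5}
    - {"xyz":[0,0,2.85],"roll":0,"gripper":2.5}
    - {"xyz":[0,0,2.85],"roll":0,"gripper":2.5}
    - {"xyz":[0,0,2.85],"roll":0,"gripper":2.5}

```text
time: 25.3
tool_pos: [624.8, 100.2, 123.0]
tool_rot: [-0.678, 0.736, -0.0, 0.0]
ft_force: [-0.9, 0.3, -0.1]
grip_width: 35.2
```

```bash
python3 rot.py 625 100 149
```

```text
hub 6330 ((623.966796875, 99.7036361694336), (62.835853576660156, 41.47637176513672), 85.12601470947266) [627.6 100.  149.3]
tcp [624.8 100.1 123. ] toolx yaw -94.7 q7 -1.58 F [-0.1 -0.5  0.4] 35.81808340831618
[624.8 100.2 123. ]
[624.8 100.2 123. ]
```

>>> arm_command:
  targets:
    - {"xyz":[0,0,0.06],"roll":0,"gripper":2.5}
    - {"xyz":[0,0,0.06],"roll":0,"gripper":3.6}
    - {"xyz":[0,0,0.06],"roll":0,"gripper":4.5}
    - {"xyz":[0,0,0.06],"roll":0,"gripper":5.5}
    - {"xyz":[0,0,0.06],"roll":0,"gripper":5.5}
    - {"xyz":[0,0,0.06],"roll":0,"gripper":5.5}
    - {"xyz":[0,0,0.06],"roll":0,"gripper":5.5}
    - {"xyz":[0,0,0.06],"roll":0,"gripper":5.5}
    - {"xyz":[0,0,0.06],"roll":0,"gripper":5.5}
    - {"xyz":[0,0,0.06],"roll":0,"gripper":5.5}

```text
time: 26.45
tool_pos: [624.8, 100.2, 122.2]
tool_rot: [-0.678, 0.736, -0.0, 0.0]
ft_force: [-0.5, -0.1, 0.0]
grip_width: 55.0
```

```bash
python3 rot.py 625 100 149
```

```text
hub 6355 ((624.1801147460938, 100.0652084350586), (73.51228332519531, 41.469276428222656), 84.86498260498047) [627.3  99.8 149.3]
tcp [624.8 100.2 122.2] toolx yaw -94.7 q7 -1.58 F [ 0.2 -1.4  0.3] 54.8803464040465
[624.8 100.2 122.2]
[624.8 100.2 122.2]
```

>>> arm_command:
  targets:
    - {"xyz":[0,0,0],"roll":0,"gripper":4.5}
    - {"xyz":[0,0,0],"roll":0,"gripper":3.5}
    - {"xyz":[0,0,0],"roll":0,"gripper":2.5}
    - {"xyz":[0,0,0],"roll":0,"gripper":2.5}
    - {"xyz":[0,0,0],"roll":0,"gripper":2.5}
    - {"xyz":[0,0,0],"roll":0,"gripper":2.5}
    - {"xyz":[0,0,-0.5],"roll":0,"gripper":2.5}
    - {"xyz":[0,0,-2],"roll":0,"gripper":2.5}
    - {"xyz":[0,0,-4],"roll":0,"gripper":2.5}
    - {"xyz":[0,0,-6],"roll":0,"gripper":2.5}

```text
time: 27.6
tool_pos: [624.6, 100.2, 183.6]
tool_rot: [-0.678, 0.736, 0.0, -0.0]
ft_force: [0.1, -0.6, -2.0]
grip_width: 35.3
```

>>> arm_command:
  targets:
    - {"xyz":[1,0.2,-1],"roll":0,"gripper":2.5}
    - {"xyz":[4,0.9,-1],"roll":0,"gripper":2.5}
    - {"xyz":[8,1.8,-1],"roll":0,"gripper":2.5}
    - {"xyz":[12.5,2.8,-1],"roll":0,"gripper":2.5}
    - {"xyz":[17,3.9,-1],"roll":0,"gripper":2.5}
    - {"xyz":[21.5,4.9,-1],"roll":0,"gripper":2.5}
    - {"xyz":[26,5.9,-1],"roll":0,"gripper":2.5}
    - {"xyz":[30.5,6.9,0],"roll":0,"gripper":2.5}
    - {"xyz":[35,8,1],"roll":0,"gripper":2.5}
    - {"xyz":[39,8.9,2],"roll":0,"gripper":2.5}

```text
time: 28.6
tool_pos: [502.0, -284.4, 162.4]
tool_rot: [-0.677, 0.736, -0.0, -0.001]
ft_force: [0.7, 0.1, -1.8]
grip_width: 35.3
```

>>> arm_command:
  targets:
    - {"xyz":[2.5,0.6,1],"roll":0,"gripper":2.5}
    - {"xyz":[4,0.9,2.5],"roll":0,"gripper":2.5}
    - {"xyz":[4.58,1.04,4],"roll":0,"gripper":2.5}
    - {"xyz":[4.58,1.04,5],"roll":0,"gripper":2.5}
    - {"xyz":[4.58,1.04,6],"roll":0,"gripper":2.5}
    - {"xyz":[4.58,1.04,7],"roll":0,"gripper":2.5}
    - {"xyz":[4.58,1.04,7],"roll":0,"gripper":2.5}
    - {"xyz":[4.58,1.04,7],"roll":0,"gripper":2.5}
    - {"xyz":[4.58,1.04,7],"roll":0,"gripper":2.5}
    - {"xyz":[4.58,1.04,7],"roll":0,"gripper":2.5}

```text
time: 29.6
tool_pos: [490.4, -326.1, 92.8]
tool_rot: [-0.678, 0.735, -0.001, 0.0]
ft_force: [-0.4, -0.4, -1.1]
grip_width: 35.0
```

```bash
python3 rot.py 490 -326 119; python3 - <<'E'
from h import *
c=cam("wrist");save("w8",c["p"]);P=cloud(c)
m=(c["d"]>0)&(abs(P[...,2]-32)<5)&(np.hypot(P[...,0]-490,P[...,1]+326)<150)&(c["p"].mean(-1)>90);print(m.sum(),cv2.minAreaRect(P[m][:,:2].astype(np.float32)))
E
```

```text
hub 6440 ((489.8861389160156, -326.5406799316406), (62.885658264160156, 41.61111831665039), 85.79241180419922) [ 493.1 -326.3  119.7]
tcp [ 490.4 -326.2   92.7] toolx yaw -94.7 q7 -0.9 F [ 0.2 -0.2 -1.9] 35.358531452874075
[ 490.3 -326.1   92.7]
[ 490.2 -326.1   92.6]
8650 ((489.6178894042969, -325.91351318359375), (187.0759735107422, 187.6137237548828), 86.01052856445312)
```

View pics/w8.png

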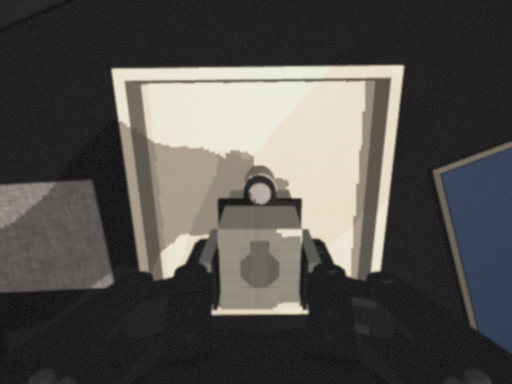

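>>> arm_command:
  targets:
    - {"xyz":[0,0,1],"roll":0,"gripper":2.5}
    - {"xyz":[0,0,2],"roll":0,"gripper":2.5}
    - {"xyz":[0,0,3],"roll":0,"gripper":2.5}
    - {"xyz":[0,0,4],"roll":0,"gripper":2.5}
    - {"xyz":[0,0,4.7],"roll":0,"gripper":2.5}
    - {"xyz":[0,0,5.2],"roll":0,"gripper":2.5}
    - {"xyz":[0,0,5.4],"roll":0,"gripper":2.5}
    - {"xyz":[0,0,5.4],"roll":0,"gripper":2.5}
    - {"xyz":[0,0,5.4],"roll":0,"gripper":2.5}
    - {"xyz":[0,0,5.4],"roll":0,"gripper":2.5}

```text
time: 30.8
tool_pos: [490.3, -326.2, 38.6]
tool_rot: [-0.678, 0.736, -0.0, 0.0]
ft_force: [0.3, -0.4, -2.2]
grip_width: 35.2
```

>>> arm_command:
  targets:
    - {"xyz":[0,0,0],"roll":0,"gripper":3.5}
    - {"xyz":[0,0,0],"roll":0,"gripper":4.5}
    - {"xyz":[0,0,0],"roll":0,"gripper":5.5}
    - {"xyz":[0,0,0],"roll":0,"gripper":5.5}
    - {"xyz":[0,0,0],"roll":0,"gripper":5.5}
    - {"xyz":[0,0,-1],"roll":0,"gripper":5.5}
    - {"xyz":[0,0,-3],"roll":0,"gripper":5.5}
    - {"xyz":[0,0,-6],"roll":0,"gripper":5.5}
    - {"xyz":[0,0,-9],"roll":0,"gripper":5.5}
    - {"xyz":[0,0,-11],"roll":0,"gripper":5.5}

```text
time: 31.8
tool_pos: [490.6, -326.7, 151.0]
tool_rot: [-0.677, 0.736, -0.001, 0.0]
ft_force: [-0.4, -1.1, -0.3]
grip_width: 55.1
```

>>> arm_command:
  targets:
    - {"xyz":[-2,0.4,0],"roll":-4,"gripper":5.5}
    - {"xyz":[-6,1.2,0],"roll":-8,"gripper":5.5}
    - {"xyz":[-10,2.1,0],"roll":-13,"gripper":5.5}
    - {"xyz":[-14,2.9,0],"roll":-18,"gripper":5.5}
    - {"xyz":[-18,3.7,0],"roll":-23,"gripper":5.5}
    - {"xyz":[-22,4.6,0],"roll":-28,"gripper":5.5}
    - {"xyz":[-25.5,5.3,0.5],"roll":-33,"gripper":5.5}
    - {"xyz":[-27.33,5.69,1],"roll":-38,"gripper":5.5}
    - {"xyz":[-27.33,5.69,1],"roll":-40.4,"gripper":5.5}
    - {"xyz":[-27.33,5.69,1],"roll":-40.4,"gripper":5.5}

```text
time: 32.8
tool_pos: [456.1, -50.2, 138.4]
tool_rot: [0.89, -0.456, 0.001, 0.0]
ft_force: [0.5, 0.4, 0.0]
grip_width: 55.0
```

>>> arm_command:
  targets:
    - {"xyz":[0,0,0],"roll":0,"gripper":5.5}
    - {"xyz":[0,0,0],"roll":0,"gripper":5.5}
    - {"xyz":[0,0,0],"roll":0,"gripper":5.5}
    - {"xyz":[0,0,0],"roll":0,"gripper":5.5}
    - {"xyz":[0,0,0],"roll":0,"gripper":5.5}
    - {"xyz":[0,0,0],"roll":0,"gripper":5.5}
    - {"xyz":[0,0,0],"roll":0,"gripper":5.5}
    - {"xyz":[0,0,0],"roll":0,"gripper":5.5}
    - {"xyz":[0,0,0],"roll":0,"gripper":5.5}
    - {"xyz":[0,0,0],"roll":0,"gripper":5.5}

```text
time: 33.8
tool_pos: [455.7, -48.9, 138.2]
tool_rot: [0.89, -0.456, 0.0, -0.0]
ft_force: [-0.1, 0.2, 0.4]
grip_width: 55.1
```

```bash
python3 rot.py 455.9 -49.2 63; python3 - <<'E'
from h import *
c=cam("scene");P=cloud(c);save("s9",c["p"])
for n,x,y in(("r1",499,398),("r2",490,-326)):
    m=(c["d"]>0)&(abs(P[...,2]-64)<5)&(np.hypot(P[...,0]-x,P[...,1]-y)<40)&(c["p"].mean(-1)>60);print(n,m.sum(),np.median(P[m],0))
E
```

```text
hub 1959 ((455.71319580078125, -49.31950378417969), (40.41692352294922, 35.94123840332031), 35.7607421875) [455.6 -49.6  63.4]
tcp [455.7 -48.9 138.2] toolx yaw -54.3 q7 -0.83 F [-0.   1.3  0.3] 54.62020035008511
[455.7 -49.  138.2]
[455.7 -48.9 138.2]
r1 149 [500.80454156 397.4797851   63.70406716]
r2 44 [ 483.38692259 -354.78022001   64.11902709]
```

```bash
python3 - <<'E'
from h import *
for n in("scene","side"):
    c=cam(n);P=cloud(c)
    m=(c["d"]>0)&(abs(P[...,2]-64)<8)&(np.hypot(P[...,0]-490,P[...,1]+326)<120);print(n,m.sum(),cv2.minAreaRect(P[m][:,:2].astype(np.float32)),np.median(P[m],0))
    u,v=proj(c,[490,-340,30]).astype(int);a=c["p"][max(v-60,0):v+60,max(u-60,0):u+60]
    save("t_"+n,cv2.resize(a,None,fx=3,fy=3,interpolation=cv2.INTER_CUBIC))
a=cv2.imread("pics/t_scene.png");b=cv2.imread("pics/t_side.png");h=min(len(a),len(b));cv2.imwrite("pics/t9.png",np.hstack([a[:h],b[:h]]))
E
```

```text
scene 149 ((476.4502258300781, -367.3858337402344), (44.47256088256836, 36.576454162597656), 12.447580337524414) [ 476.45368591 -366.91414688   63.38162689]
side 100 ((472.2451477050781, -366.1719970703125), (39.866615295410156, 44.64237976074219), 11.08770751953125) [ 471.35444746 -363.67329973   63.12673314]
```

View pics/t9.png

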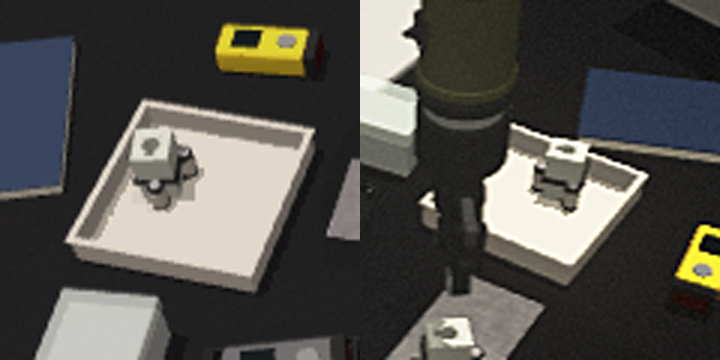

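>>> arm_command:
  targets:
    - {"xyz":[0.03,0,1.5],"roll":0,"gripper":5.5}
    - {"xyz":[0.03,0,3],"roll":0,"gripper":5.5}
    - {"xyz":[0.03,0,4.5],"roll":0,"gripper":5.5}
    - {"xyz":[0.03,0,6],"roll":0,"gripper":5.5}
    - {"xyz":[0.03,0,7.5],"roll":0,"gripper":5.5}
    - {"xyz":[0.03,0,9],"roll":0,"gripper":5.5}
    - {"xyz":[0.03,0,9.8],"roll":0,"gripper":5.5}
    - {"xyz":[0.03,0,10.2],"roll":0,"gripper":5.5}
    - {"xyz":[0.03,0,10.2],"roll":0,"gripper":5.5}
    - {"xyz":[0.03,0,10.2],"roll":0,"gripper":5.5}

```text
time: 35.1
tool_pos: [456.1, -49.3, 36.6]
tool_rot: [0.89, -0.456, 0.0, -0.0]
ft_force: [0.0, 0.3, 0.6]
grip_width: 55.3
```

>>> arm_command:
  targets:
    - {"xyz":[0,0,0],"roll":0,"gripper":4.5}
    - {"xyz":[0,0,0],"roll":0,"gripper":4}
    - {"xyz":[0,0,0],"roll":0,"gripper":3}
    - {"xyz":[0,0,0],"roll":0,"gripper":2.5}
    - {"xyz":[0,0,0],"roll":0,"gripper":2.5}
    - {"xyz":[0,0,0],"roll":0,"gripper":2.5}
    - {"xyz":[0,0,0],"roll":0,"gripper":2.5}
    - {"xyz":[0,0,-0.5],"roll":0,"gripper":2.5}
    - {"xyz":[0,0,-1.5],"roll":0,"gripper":2.5}
    - {"xyz":[0,0,-3],"roll":0,"gripper":2.5}

```text
time: 36.1
tool_pos: [455.3, -49.2, 66.5]
tool_rot: [0.89, -0.456, -0.001, 0.0]
ft_force: [-0.9, -0.1, -1.4]
grip_width: 35.1
```

>>> arm_command:
  targets:
    - {"xyz":[0,0,-3],"roll":4,"gripper":2.5}
    - {"xyz":[0,0,-7],"roll":9,"gripper":2.5}
    - {"xyz":[-0.1,-1,-10.5],"roll":14,"gripper":2.5}
    - {"xyz":[-0.5,-4.5,-12],"roll":19,"gripper":2.5}
    - {"xyz":[-0.9,-9,-12],"roll":24,"gripper":2.5}
    - {"xyz":[-1.4,-13.5,-12],"roll":29,"gripper":2.5}
    - {"xyz":[-1.8,-18,-12],"roll":34,"gripper":2.5}
    - {"xyz":[-2.1,-21.5,-12],"roll":39,"gripper":2.5}
    - {"xyz":[-2.25,-22.43,-12],"roll":40.4,"gripper":2.5}
    - {"xyz":[-2.25,-22.43,-12],"roll":40.4,"gripper":2.5}

```text
time: 37.1
tool_pos: [624.7, 101.7, 185.9]
tool_rot: [-0.679, 0.734, 0.0, -0.0]
ft_force: [-0.4, 0.7, -1.3]
grip_width: 35.3
```

>>> arm_command:
  targets:
    - {"xyz":[0,0,0],"roll":0,"gripper":2.5}
    - {"xyz":[0,0,0],"roll":0,"gripper":2.5}
    - {"xyz":[0,0,0],"roll":0,"gripper":2.5}
    - {"xyz":[0,0,0],"roll":0,"gripper":2.5}
    - {"xyz":[0,0,0],"roll":0,"gripper":2.5}
    - {"xyz":[0,0,0],"roll":0,"gripper":2.5}
    - {"xyz":[0,0,0],"roll":0,"gripper":2.5}
    - {"xyz":[0,0,0],"roll":0,"gripper":2.5}
    - {"xyz":[0,0,0],"roll":0,"gripper":2.5}
    - {"xyz":[0,0,0],"roll":0,"gripper":2.5}

```text
time: 38.1
tool_pos: [624.9, 100.0, 186.2]
tool_rot: [-0.678, 0.735, -0.0, -0.0]
ft_force: [-0.7, 1.0, -2.8]
grip_width: 35.1
```

```bash
python3 rot.py 625 100 213 w10; python3 - <<'E'
from h import *
print(shift([624.9,100.1,123.3],np.radians(-94.7)))
E
```

```text
hub 6256 ((624.1292724609375, 97.16024780273438), (57.27573013305664, 41.30976867675781), 84.97042083740234) [627.7  99.7 212.6]
tcp [624.9 100.  186.2] toolx yaw -94.7 q7 -1.57 F [ 0.6  0.8 -1.4] 35.33137763815044
[624.9 100.  186.2]
[624.9 100.  186.2]
[[-0.01, -0.0, 6.29], np.float64(0.0)]
```

View pics/w10.png

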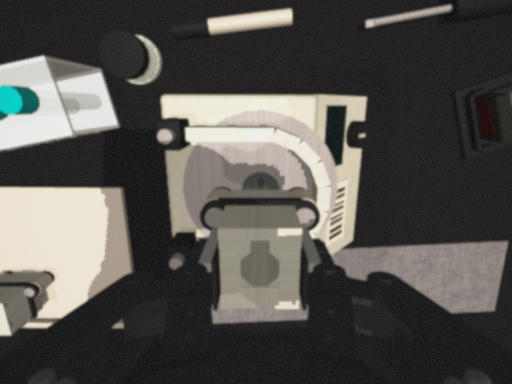

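Rotor 3 is held with its keyway midway between two rollers (215,213) and (305,213): gap kind. Lower and release.

>>> arm_command:
  targets:
    - {"xyz":[0,0,0.3],"roll":0,"gripper":2.5}
    - {"xyz":[0,0,0.8],"roll":0,"gripper":2.5}
    - {"xyz":[0,0,1.3],"roll":0,"gripper":2.5}
    - {"xyz":[0,0,1.8],"roll":0,"gripper":2.5}
    - {"xyz":[0,0,2.3],"roll":0,"gripper":2.5}
    - {"xyz":[0,0,2.8],"roll":0,"gripper":2.5}
    - {"xyz":[0,0,3.2],"roll":0,"gripper":2.5}
    - {"xyz":[0,0,3.5],"roll":0,"gripper":2.5}
    - {"xyz":[0,0,3.5],"roll":0,"gripper":2.5}
    - {"xyz":[0,0,3.5],"roll":0,"gripper":2.5}

```text
time: 39.25
tool_pos: [625.0, 99.9, 151.3]
tool_rot: [-0.678, 0.735, -0.0, 0.0]
ft_force: [-0.6, -0.1, -1.3]
grip_width: 35.4
```

>>> arm_command:
  targets:
    - {"xyz":[0,0,0.4],"roll":0,"gripper":2.5}
    - {"xyz":[0,0,0.8],"roll":0,"gripper":2.5}
    - {"xyz":[0,0,1.2],"roll":0,"gripper":2.5}
    - {"xyz":[0,0,1.6],"roll":0,"gripper":2.5}
    - {"xyz":[0,0,2.0],"roll":0,"gripper":2.5}
    - {"xyz":[0,0,2.4],"roll":0,"gripper":2.5}
    - {"xyz":[0,0,2.7],"roll":0,"gripper":2.5}
    - {"xyz":[0,0,2.85],"roll":0,"gripper":2.5}
    - {"xyz":[0,0,2.85],"roll":0,"gripper":2.5}
    - {"xyz":[0,0,2.85],"roll":0,"gripper":2.5}

```text
time: 40.25
tool_pos: [624.9, 100.0, 122.9]
tool_rot: [-0.678, 0.735, -0.0, 0.0]
ft_force: [-0.6, -0.3, 0.1]
grip_width: 35.2
```

>>> arm_command:
  targets:
    - {"xyz":[0,0,0.06],"roll":0,"gripper":2.5}
    - {"xyz":[0,0,0.06],"roll":0,"gripper":3.6}
    - {"xyz":[0,0,0.06],"roll":0,"gripper":4.5}
    - {"xyz":[0,0,0.06],"roll":0,"gripper":5.5}
    - {"xyz":[0,0,0.06],"roll":0,"gripper":5.5}
    - {"xyz":[0,0,0.06],"roll":0,"gripper":5.5}
    - {"xyz":[0,0,0.06],"roll":0,"gripper":5.5}
    - {"xyz":[0,0,0.06],"roll":0,"gripper":5.5}
    - {"xyz":[0,0,0.06],"roll":0,"gripper":5.5}
    - {"xyz":[0,0,0.06],"roll":0,"gripper":5.5}

```text
time: 41.25
tool_pos: [624.9, 100.0, 122.1]
tool_rot: [-0.678, 0.735, -0.0, 0.0]
ft_force: [1.0, -0.3, 0.5]
grip_width: 55.0
```

```bash
python3 rot.py 625 100 149
```

```text
hub 6372 ((624.4803466796875, 99.66215515136719), (73.39591979980469, 41.38962173461914), 85.93363189697266) [627.4  99.6 149.3]
tcp [624.9 100.  122.1] toolx yaw -94.7 q7 -1.53 F [ 0.3  0.8 -0.2] 54.97258474850986
[624.9 100.  122.1]
[624.9 100.  122.1]
```

>>> arm_command:
  targets:
    - {"xyz":[0,0,0],"roll":0,"gripper":4.5}
    - {"xyz":[0,0,0],"roll":0,"gripper":3.5}
    - {"xyz":[0,0,0],"roll":0,"gripper":2.5}
    - {"xyz":[0,0,0],"roll":0,"gripper":2.5}
    - {"xyz":[0,0,0],"roll":0,"gripper":2.5}
    - {"xyz":[0,0,0],"roll":0,"gripper":2.5}
    - {"xyz":[0,0,-0.5],"roll":0,"gripper":2.5}
    - {"xyz":[0,0,-2],"roll":0,"gripper":2.5}
    - {"xyz":[0,0,-4],"roll":0,"gripper":2.5}
    - {"xyz":[0,0,-6],"roll":0,"gripper":2.5}

```text
time: 42.4
tool_pos: [624.7, 99.9, 183.4]
tool_rot: [-0.677, 0.736, 0.0, -0.0]
ft_force: [0.4, 0.0, -1.3]
grip_width: 35.6
```

>>> arm_command:
  targets:
    - {"xyz":[0,0,-1],"roll":0,"gripper":2.5}
    - {"xyz":[-2,1.4,-1],"roll":0,"gripper":2.5}
    - {"xyz":[-5,3.6,-1],"roll":0,"gripper":2.5}
    - {"xyz":[-8.5,6.2,-1],"roll":0,"gripper":2.5}
    - {"xyz":[-12,8.8,-1],"roll":0,"gripper":2.5}
    - {"xyz":[-15.5,11.4,-1],"roll":0,"gripper":2.5}
    - {"xyz":[-18.5,13.6,0],"roll":0,"gripper":2.5}
    - {"xyz":[-20.44,15,1.5],"roll":0,"gripper":2.5}
    - {"xyz":[-20.44,15,3],"roll":0,"gripper":2.5}
    - {"xyz":[-20.44,15,5],"roll":0,"gripper":2.5}

```text
time: 43.4
tool_pos: [491.6, 317.8, 132.3]
tool_rot: [-0.679, 0.734, 0.0, 0.001]
ft_force: [1.1, -1.3, -1.9]
grip_width: 35.4
```

>>> arm_command:
  targets:
    - {"xyz":[0,0,0],"roll":0,"gripper":2.5}
    - {"xyz":[0,0,1],"roll":0,"gripper":2.5}
    - {"xyz":[0,0,3],"roll":0,"gripper":2.5}
    - {"xyz":[0,0,5],"roll":0,"gripper":2.5}
    - {"xyz":[0,0,7],"roll":0,"gripper":2.5}
    - {"xyz":[0,0,8.5],"roll":0,"gripper":2.5}
    - {"xyz":[0,0,9.2],"roll":0,"gripper":2.5}
    - {"xyz":[0,0,9.4],"roll":0,"gripper":2.5}
    - {"xyz":[0,0,9.4],"roll":0,"gripper":2.5}
    - {"xyz":[0,0,9.4],"roll":0,"gripper":2.5}

```text
time: 44.4
tool_pos: [492.8, 316.2, 38.9]
tool_rot: [-0.678, 0.735, -0.0, 0.001]
ft_force: [0.6, -0.9, -1.8]
grip_width: 35.6
```

```bash
python3 rot.py 492 316 64; python3 - <<'E'
from h import *
for n in("scene","side"):
    c=cam(n);P=cloud(c)
    m=(c["d"]>0)&(abs(P[...,2]-9)<10)&(c["p"].mean(-1)<110)
    # scanner in dock: points z 34..42
    m=(c["d"]>0)&(abs(P[...,2]-38)<5)&(np.hypot(P[...,0]-685,P[...,1]+190)<90);print(n,m.sum(),cv2.minAreaRect(P[m][:,:2].astype(np.float32)),np.median(P[m],0).round(1))
    for t in("scanner","window","dock","barcode"):
        for o in r.landmark_of(t,n)[:3]:
            if o["p"]<.3:continue
            u,v=o["position"][0]*512,o["position"][1]*384
            print(t,round(o["p"],2),world(c,u,v,{"scanner":6,"window":22,"dock":0,"barcode":53}[t])[:2].round(1))
E
```

```text
hub 6573 ((492.3228454589844, 315.8205261230469), (63.06913375854492, 41.38143539428711), 85.03680419921875) [495.8 315.9  65.9]
tcp [492.7 316.2  38.9] toolx yaw -94.7 q7 -1.82 F [-0.   1.  -1.9] 35.61073622173039
[492.6 316.2  38.9]
[492.5 316.2  38.8]
scene 622 ((677.1881713867188, -184.61306762695312), (47.614662170410156, 108.0530776977539), 14.771136283874512) [ 679.5 -183.3   38. ]
scanner 0.85 [ 294.8 -305.2]
scanner 0.83 [330.1 145.3]
scanner 0.8 [ 678.6 -184.7]
window 0.82 [ 663.  -140.7]
window 0.7 [ 289.7 -247.8]
window 0.6 [329.7  96.6]
dock 0.81 [ 678.5 -197. ]
barcode 0.57 [586.4  30.9]
side 299 ((673.8346557617188, -182.49205017089844), (45.547096252441406, 110.68331146240234), 15.4260892868042) [ 670.9 -178.5   37.7]
scanner 0.96 [312.6 142.5]
scanner 0.66 [ 286.5 -312.5]
scanner 0.56 [ 686.1 -177.8]
window 0.79 [320.7  89.9]
window 0.72 [ 663.9 -138.4]
window 0.6 [ 279.8 -245.9]
dock 0.6 [ 680.6 -182.1]
barcode 0.72 [588.1 135.5]
barcode 0.45 [590.9  26.2]
```

>>> arm_command:
  targets:
    - {"xyz":[0,0,0],"roll":0,"gripper":3.5}
    - {"xyz":[0,0,0],"roll":0,"gripper":4.5}
    - {"xyz":[0,0,0],"roll":0,"gripper":5.5}
    - {"xyz":[0,0,0],"roll":0,"gripper":5.5}
    - {"xyz":[0,0,0],"roll":0,"gripper":5.5}
    - {"xyz":[0,0,-1],"roll":0,"gripper":5.5}
    - {"xyz":[0,0,-4],"roll":0,"gripper":5.5}
    - {"xyz":[0,0,-8],"roll":0,"gripper":5.5}
    - {"xyz":[0,0,-12],"roll":0,"gripper":5.5}
    - {"xyz":[0,0,-16],"roll":0,"gripper":5.5}

```text
time: 46.05
tool_pos: [491.9, 315.7, 200.4]
tool_rot: [-0.677, 0.736, -0.0, 0.0]
ft_force: [0.9, 1.0, -0.8]
grip_width: 55.1
```

>>> arm_command:
  targets:
    - {"xyz":[2,-0.9,0],"roll":0,"gripper":6}
    - {"xyz":[6,-2.8,0],"roll":0,"gripper":7}
    - {"xyz":[10,-4.7,0],"roll":0,"gripper":7}
    - {"xyz":[14.5,-6.7,0],"roll":0,"gripper":7}
    - {"xyz":[19,-8.8,0],"roll":0,"gripper":7}
    - {"xyz":[23.5,-10.9,0],"roll":0,"gripper":7}
    - {"xyz":[28,-13,0],"roll":0,"gripper":7}
    - {"xyz":[32.5,-15.1,0],"roll":0,"gripper":7}
    - {"xyz":[37,-17.2,0],"roll":0,"gripper":7}
    - {"xyz":[40,-18.6,0],"roll":0,"gripper":7}

```text
time: 47.05
tool_pos: [645.1, -103.3, 199.3]
tool_rot: [-0.676, 0.737, -0.002, -0.0]
ft_force: [0.1, 0.2, -0.9]
grip_width: 70.3
```

>>> arm_command:
  targets:
    - {"xyz":[2,-1,0],"roll":-5,"gripper":7}
    - {"xyz":[4.5,-2.1,0],"roll":-13,"gripper":7}
    - {"xyz":[6.5,-3,0],"roll":-21,"gripper":7}
    - {"xyz":[8.32,-3.9,0.5],"roll":-29,"gripper":7}
    - {"xyz":[8.32,-3.9,1],"roll":-37,"gripper":7}
    - {"xyz":[8.32,-3.9,2],"roll":-45,"gripper":7}
    - {"xyz":[8.32,-3.9,2],"roll":-53,"gripper":7}
    - {"xyz":[8.32,-3.9,2],"roll":-61,"gripper":7}
    - {"xyz":[8.32,-3.9,2],"roll":-69,"gripper":7}
    - {"xyz":[8.32,-3.9,2],"roll":-77,"gripper":7}

```text
time: 48.05
tool_pos: [676.5, -184.5, 178.8]
tool_rot: [0.988, -0.151, 0.0, 0.001]
ft_force: [0.5, 0.4, 0.1]
grip_width: 69.8
```

>>> arm_command:
  targets:
    - {"xyz":[0,0,0],"roll":-8,"gripper":7}
    - {"xyz":[0,0,0],"roll":-16,"gripper":7}
    - {"xyz":[0,0,0],"roll":-24,"gripper":7}
    - {"xyz":[0,0,0],"roll":-32,"gripper":7}
    - {"xyz":[0,0,0],"roll":-32.7,"gripper":7}
    - {"xyz":[0,0,0],"roll":-32.7,"gripper":7}
    - {"xyz":[0,0,0],"roll":-32.7,"gripper":7}
    - {"xyz":[0,0,0],"roll":-32.7,"gripper":7}
    - {"xyz":[0,0,0],"roll":-32.7,"gripper":7}
    - {"xyz":[0,0,0],"roll":-32.7,"gripper":7}

```text
time: 49.05
tool_pos: [676.8, -184.0, 178.1]
tool_rot: [0.991, 0.13, -0.0, 0.0]
ft_force: [0.6, -0.1, 0.1]
grip_width: 70.0
```

```bash
cat > sc.py <<'E'
from h import *
c=cam("wrist");save("w11",c["p"]);P=cloud(c)
m=(c["d"]>0)&(abs(P[...,2]-38)<5)&(np.hypot(P[...,0]-677,P[...,1]+184)<80);q=P[m];print("scanner",m.sum(),cv2.minAreaRect(q[:,:2].astype(np.float32)),np.median(q,0).round(1))
m=(c["d"]>0)&(abs(P[...,2]-6)<2.5)&(np.hypot(P[...,0]-677,P[...,1]+184)<95);print("dock plate",m.sum(),cv2.minAreaRect(P[m][:,:2].astype(np.float32)))
for t in("scanner","window"):
    for o in r.landmark_of(t,"wrist")[:2]:
        u,v=o["position"][0]*512,o["position"][1]*384;print(t,round(o["p"],2),round(u),round(v),world(c,u,v,{"scanner":6,"window":22}[t])[:2].round(1))
p,R,s=tool();print(p.round(1),np.degrees(np.arctan2(R[1,0],R[0,0])),s["qpos"].round(2))
c=cam("scene");P=cloud(c)
for n,x,y in(("r1",499,398),("r3",492,316),("r2",474,-366)):
    m=(c["d"]>0)&(abs(P[...,2]-64)<5)&(np.hypot(P[...,0]-x,P[...,1]-y)<38)&(c["p"].mean(-1)>60);print(n,m.sum(),np.median(P[m],0).round(1))
E
python3 sc.py
```

```text
scanner 4859 ((675.4669189453125, -184.5889892578125), (46.38069152832031, 108.32434844970703), 15.13602352142334) [ 674.7 -179.4   38.6]
dock plate 3407 ((674.0436401367188, -189.8509521484375), (75.99896240234375, 149.9683380126953), 14.843480110168457)
scanner 0.8 262 172 [ 678.8 -183. ]
window 0.97 258 120 [ 660.4 -130.3]
[ 676.8 -184.   178.1] 14.994920385053884 [ 0.29  0.86 -0.2   1.36  0.18  0.95  0.32]
r1 154 [500.  396.4  63.7]
r3 149 [493.3 314.   63.9]
r2 98 [ 482.7 -374.4   63.6]
```

View pics/w11.png

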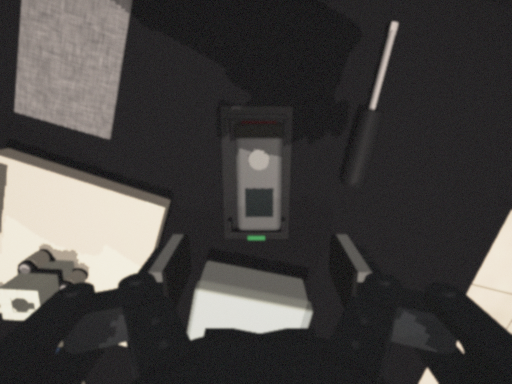

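>>> arm_command:
  targets:
    - {"xyz":[-0.17,0,2],"roll":0,"gripper":7}
    - {"xyz":[-0.17,0,5],"roll":0,"gripper":7}
    - {"xyz":[-0.17,0,8],"roll":0,"gripper":7}
    - {"xyz":[-0.17,0,11],"roll":0,"gripper":7}
    - {"xyz":[-0.17,0,13],"roll":0,"gripper":7}
    - {"xyz":[-0.17,0,14.5],"roll":0,"gripper":7}
    - {"xyz":[-0.17,0,15.7],"roll":0,"gripper":7}
    - {"xyz":[-0.17,0,16.4],"roll":0,"gripper":7}
    - {"xyz":[-0.17,0,16.8],"roll":0,"gripper":7}
    - {"xyz":[-0.17,0,16.8],"roll":0,"gripper":7}

```text
time: 50.25
tool_pos: [675.4, -184.5, 10.2]
tool_rot: [0.991, 0.131, 0.0, 0.0]
ft_force: [-1.2, -0.5, -0.4]
grip_width: 70.3
```

>>> arm_command:
  targets:
    - {"xyz":[0,0,0],"roll":0,"gripper":6}
    - {"xyz":[0,0,0],"roll":0,"gripper":5}
    - {"xyz":[0,0,0],"roll":0,"gripper":4}
    - {"xyz":[0,0,0],"roll":0,"gripper":3.5}
    - {"xyz":[0,0,0],"roll":0,"gripper":3.5}
    - {"xyz":[0,0,0],"roll":0,"gripper":3.5}
    - {"xyz":[0,0,0],"roll":0,"gripper":3.5}
    - {"xyz":[0,0,0],"roll":0,"gripper":3.5}
    - {"xyz":[0,0,0],"roll":0,"gripper":3.5}
    - {"xyz":[0,0,0],"roll":0,"gripper":3.5}

```text
time: 51.25
tool_pos: [676.0, -184.6, 11.1]
tool_rot: [0.991, 0.13, 0.001, 0.0]
ft_force: [0.4, -0.1, 5.3]
grip_width: 45.5
```

```bash
python3 - <<'E'
from h import *
p,R,s=tool();print(p.round(2),R.round(3).tolist(),s["grip_width"],s["ft_force"].round(1))
E
```

```text
[ 675.96 -184.62   11.13] [[0.966, 0.259, 0.002], [0.259, -0.966, -0.0], [0.002, 0.001, -1.0]] 45.53911091029756 [ 0.4 -0.1  5.3]
```

>>> arm_command:
  targets:
    - {"xyz":[0,0,-0.5],"roll":0,"gripper":3.5}
    - {"xyz":[0,0,-2],"roll":0,"gripper":3.5}
    - {"xyz":[0,0,-4],"roll":0,"gripper":3.5}
    - {"xyz":[0,0,-6],"roll":0,"gripper":3.5}
    - {"xyz":[-0.5,-0.5,-7],"roll":3,"gripper":3.5}
    - {"xyz":[-2,-2,-7],"roll":7,"gripper":3.5}
    - {"xyz":[-4,-4,-7],"roll":11,"gripper":3.5}
    - {"xyz":[-6,-5.9,-7],"roll":15,"gripper":3.5}
    - {"xyz":[-7.6,-7.4,-6.5],"roll":19.7,"gripper":3.5}
    - {"xyz":[-8.33,-8.14,-6],"roll":19.7,"gripper":3.5}
  newtons: 60

```text
time: 52.25
tool_pos: [571.5, -126.1, 70.9]
tool_rot: [0.999, -0.041, -0.001, -0.0]
ft_force: [-0.3, 0.4, -2.5]
grip_width: 45.0
```

>>> arm_command:
  targets:
    - {"xyz":[0,0,0],"roll":0,"gripper":3.5}
    - {"xyz":[0,0,0.5],"roll":0,"gripper":3.5}
    - {"xyz":[0,0,1.2],"roll":0,"gripper":3.5}
    - {"xyz":[0,0,2],"roll":0,"gripper":3.5}
    - {"xyz":[0,0,2.6],"roll":0,"gripper":3.5}
    - {"xyz":[0,0,2.8],"roll":0,"gripper":3.5}
    - {"xyz":[0,0,2.8],"roll":0,"gripper":3.5}
    - {"xyz":[0,0,2.8],"roll":0,"gripper":3.5}
    - {"xyz":[0,0,2.8],"roll":0,"gripper":3.5}
    - {"xyz":[0,0,2.8],"roll":0,"gripper":3.5}

```text
time: 53.25
tool_pos: [573.9, -127.5, 42.4]
tool_rot: [0.999, -0.041, 0.0, 0.0]
ft_force: [-0.4, 0.7, -2.2]
grip_width: 45.3
```

```bash
python3 - <<'E'
from h import *
p,R,s=tool();print(p.round(2),np.degrees(np.arctan2(R[1,0],R[0,0])),s["grip_width"],s["ft_force"].round(1),s["ft_torque"].round(2))
c=cam("wrist");save("w12",c["p"]);P=cloud(c)
m=(c["d"]>0)&(abs(P[...,2]-69)<5)&(np.hypot(P[...,0]-574,P[...,1]+127)<80);q=P[m];print("scanner top",m.sum(),cv2.minAreaRect(q[:,:2].astype(np.float32)),np.median(q,0).round(1))
A=np.c_[q[:,:2],np.ones(len(q))];print("plane",np.linalg.lstsq(A,q[:,2],rcond=None)[0].round(4))
for t,z in(("window",53),("barcode",53)):
    for o in r.landmark_of(t,"wrist")[:2]:
        u,v=o["position"][0]*512,o["position"][1]*384;print(t,round(o["p"],2),round(u),round(v),world(c,u,v,z)[:2].round(1),world(c,u,v).round(1))
E
```

```text
[ 573.86 -127.46   42.42] -4.699808921625308 45.336284521350386 [-0.4  0.7 -2.2] [ 0.02 -0.04 -0.04]
scanner top 19636 ((574.1355590820312, -117.17777252197266), (87.97135925292969, 72.76335144042969), 85.73262023925781) [ 574.5 -111.1   69.9]
plane [-3.00000e-04  4.40000e-03  7.03849e+01]
window 0.63 258 142 [577.2 -73.1] [577.2 -73.   54.4]
```

View pics/w12.png

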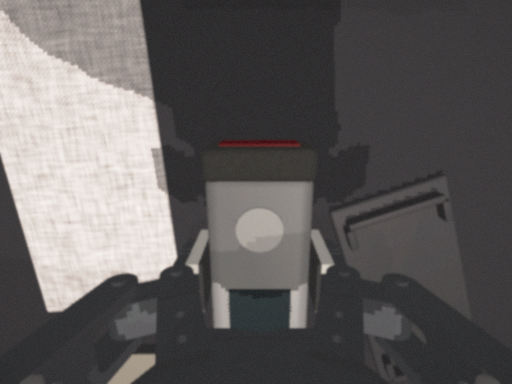

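>>> arm_command:
  targets:
    - {"xyz":[0,0,0],"roll":0,"gripper":3.5}
    - {"xyz":[0,0,0],"roll":0,"gripper":3.5}
    - {"xyz":[0,0,0],"roll":0,"gripper":3.5}
    - {"xyz":[0,0,0],"roll":0,"gripper":3.5}
    - {"xyz":[0,0,0],"roll":0,"gripper":3.5}
    - {"xyz":[0,0,0],"roll":0,"gripper":3.5}
    - {"xyz":[0,0,0],"roll":0,"gripper":3.5}
    - {"xyz":[0,0,0],"roll":0,"gripper":3.5}
    - {"xyz":[0,0,0],"roll":0,"gripper":3.5}
    - {"xyz":[0,0,0],"roll":0,"gripper":3.5}

```text
time: 54.4
tool_pos: [573.6, -127.4, 42.1]
tool_rot: [0.999, -0.041, 0.0, 0.0]
ft_force: [-0.5, -0.1, -0.2]
grip_width: 45.0
```

>>> arm_command:
  targets:
    - {"xyz":[0,0,0],"roll":0,"gripper":3.5}
    - {"xyz":[0,0,0],"roll":0,"gripper":3.5}
    - {"xyz":[0,0,0],"roll":0,"gripper":3.5}
    - {"xyz":[0,0,0],"roll":0,"gripper":3.5}
    - {"xyz":[0,0,0],"roll":0,"gripper":3.5}
    - {"xyz":[0,0,0],"roll":0,"gripper":3.5}
    - {"xyz":[0,0,0],"roll":0,"gripper":3.5}
    - {"xyz":[0,0,0],"roll":0,"gripper":3.5}
    - {"xyz":[0,0,0],"roll":0,"gripper":3.5}
    - {"xyz":[0,0,0],"roll":0,"gripper":3.5}

```text
time: 55.4
tool_pos: [573.6, -127.4, 42.1]
tool_rot: [0.999, -0.041, 0.0, 0.0]
ft_force: [0.1, 0.6, -1.3]
grip_width: 44.6
```

```bash
python3 - <<'E'
from h import *
# independent checks from fixed cameras: rotors in trays, barcode vs scanner axis
p,R,s=tool();d=-R[:,1];w=np.array([p[0],p[1],p[2]-5.1+16])+56*d;print("win",w.round(1))
for n in("scene","side"):
    c=cam(n);P=cloud(c)
    for o in r.landmark_of("barcode",n)[:2]:
        u,v=o["position"][0]*512,o["position"][1]*384;b=world(c,u,v);e=b-w;print(n,o["p"],b.round(1),"ahead",(e@d).round(1),"lat",(e@R[:,0]).round(1),"up",e[2].round(1))
    for k,x,y in(("r1",499,398),("r3",492,316),("r2",476,-367)):
        m=(c["d"]>0)&(abs(P[...,2]-64)<5)&(np.hypot(P[...,0]-x,P[...,1]-y)<38)&(c["p"].mean(-1)>60)
        if m.any(): print(n,k,m.sum(),np.median(P[m],0).round(1))
E
```

```text
win [578.2 -71.6  53. ]
scene 0.59 [596.2  31.   59.1] ahead 103.7 lat 9.6 up 6.1
scene 0.27 [ 738.2 -312.4   63. ] ahead -226.8 lat 179.1 up 10.0
scene r1 157 [500.7 396.2  63.5]
scene r3 149 [493.4 314.4  63.4]
scene r2 133 [ 476.9 -368.2   63.5]
side 0.56 [570.2  63.2  83.3] ahead 133.7 lat -19.0 up 30.3
side r1 281 [497.5 400.1  63.6]
side r3 239 [489.4 317.6  63.7]
side r2 87 [ 471.  -365.    63.4]
```

>>> arm_command:
  targets:
    - {"xyz":[0,0,-1],"roll":0,"gripper":3.5}
    - {"xyz":[0,0,-3],"roll":0,"gripper":3.5}
    - {"xyz":[1,0.5,-4],"roll":-3,"gripper":3.5}
    - {"xyz":[3,1.5,-4],"roll":-6,"gripper":3.5}
    - {"xyz":[5,2.4,-4],"roll":-10,"gripper":3.5}
    - {"xyz":[7,3.4,-4],"roll":-14,"gripper":3.5}
    - {"xyz":[9,4.3,-4],"roll":-18,"gripper":3.5}
    - {"xyz":[10.3,4.95,-4],"roll":-19.7,"gripper":3.5}
    - {"xyz":[10.69,5.13,-4],"roll":-19.7,"gripper":3.5}
    - {"xyz":[10.69,5.13,-4],"roll":-19.7,"gripper":3.5}

```text
time: 56.6
tool_pos: [675.8, -187.6, 82.3]
tool_rot: [0.992, 0.13, -0.0, 0.0]
ft_force: [-1.4, -0.6, -1.6]
grip_width: 45.0
```

>>> arm_command:
  targets:
    - {"xyz":[0,0,0],"roll":0,"gripper":3.5}
    - {"xyz":[0,0,0],"roll":0,"gripper":3.5}
    - {"xyz":[0,0,0],"roll":0,"gripper":3.5}
    - {"xyz":[0,0,0],"roll":0,"gripper":3.5}
    - {"xyz":[0,0,1],"roll":0,"gripper":3.5}
    - {"xyz":[0,0,2],"roll":0,"gripper":3.5}
    - {"xyz":[0,0,3],"roll":0,"gripper":3.5}
    - {"xyz":[0,0,3.7],"roll":0,"gripper":3.5}
    - {"xyz":[0,0,4],"roll":0,"gripper":3.5}
    - {"xyz":[0,0,4],"roll":0,"gripper":3.5}

```text
time: 57.6
tool_pos: [675.6, -187.2, 41.3]
tool_rot: [0.991, 0.131, -0.001, -0.0]
ft_force: [0.2, 1.1, -1.8]
grip_width: 44.9
```

```bash
python3 - <<'E'
from h import *
p,R,s=tool();print(p.round(2),np.degrees(np.arctan2(R[1,0],R[0,0])),s["grip_width"],s["ft_force"].round(1))
print(shift([676.2,-187.4,11.5],np.radians(15)))
E
```

```text
[ 675.57 -187.21   41.31] 15.001756350540683 44.924432164756844 [ 0.2  1.1 -1.8]
[[0.06, 0.04, 2.98], np.float64(0.0)]
```

>>> arm_command:
  targets:
    - {"xyz":[0,0,0.3],"roll":0,"gripper":3.5}
    - {"xyz":[0,0,0.7],"roll":0,"gripper":3.5}
    - {"xyz":[0,0,1.1],"roll":0,"gripper":3.5}
    - {"xyz":[0,0,1.5],"roll":0,"gripper":3.5}
    - {"xyz":[0,0,1.9],"roll":0,"gripper":3.5}
    - {"xyz":[0,0,2.3],"roll":0,"gripper":3.5}
    - {"xyz":[0,0,2.7],"roll":0,"gripper":3.5}
    - {"xyz":[0,0,2.95],"roll":0,"gripper":3.5}
    - {"xyz":[0,0,3],"roll":0,"gripper":3.5}
    - {"xyz":[0,0,3],"roll":0,"gripper":3.5}

```text
time: 58.6
tool_pos: [676.0, -187.3, 12.1]
tool_rot: [0.991, 0.131, 0.0, -0.0]
ft_force: [0.9, 1.0, -1.1]
grip_width: 45.0
```

```bash
python3 - <<'E'
from h import *
p,R,s=tool();print(p.round(2),s["grip_width"],s["ft_force"].round(1),s["ft_torque"].round(2))
E
```

```text
[ 675.97 -187.32   12.05] 44.96878844934472 [ 0.9  1.  -1.1] [ 0.05 -0.01 -0.01]
```

Lower 0.7 mm, open, rise.

>>> arm_command:
  targets:
    - {"xyz":[0,0,0.07],"roll":0,"gripper":3.5}
    - {"xyz":[0,0,0.07],"roll":0,"gripper":3.5}
    - {"xyz":[0,0,0.07],"roll":0,"gripper":4.8}
    - {"xyz":[0,0,0.07],"roll":0,"gripper":6}
    - {"xyz":[0,0,0.07],"roll":0,"gripper":7}
    - {"xyz":[0,0,0.07],"roll":0,"gripper":7}
    - {"xyz":[0,0,0.07],"roll":0,"gripper":7}
    - {"xyz":[0,0,0.07],"roll":0,"gripper":7}
    - {"xyz":[0,0,0.07],"roll":0,"gripper":7}
    - {"xyz":[0,0,0],"roll":0,"gripper":7}

```text
time: 59.6
tool_pos: [675.9, -187.3, 12.0]
tool_rot: [0.991, 0.131, -0.0, -0.0]
ft_force: [-0.4, 1.0, -0.1]
grip_width: 70.0
```

>>> arm_command:
  targets:
    - {"xyz":[0,0,-0.5],"roll":0,"gripper":7}
    - {"xyz":[0,0,-2],"roll":0,"gripper":7}
    - {"xyz":[0,0,-4],"roll":0,"gripper":7}
    - {"xyz":[0,0,-7],"roll":0,"gripper":7}
    - {"xyz":[0,0,-10],"roll":0,"gripper":7}
    - {"xyz":[0,0,-13],"roll":0,"gripper":7}
    - {"xyz":[0,0,-16],"roll":0,"gripper":7}
    - {"xyz":[0,0,-17],"roll":0,"gripper":7}
    - {"xyz":[0,0,-17],"roll":0,"gripper":7}
    - {"xyz":[0,0,-17],"roll":0,"gripper":7}

```text
time: 60.6
tool_pos: [675.2, -187.2, 181.4]
tool_rot: [0.991, 0.131, -0.001, -0.0]
ft_force: [-0.8, 0.2, -0.9]
grip_width: 70.0
```

```bash
sed -i 's/w11/w13/' sc.py; python3 sc.py
```

```text
scanner 4762 ((675.22998046875, -187.46514892578125), (46.07571029663086, 108.38993835449219), 15.45362377166748) [ 674.5 -182.7   38.6]
dock plate 3456 ((686.1468505859375, -186.88424682617188), (101.31572723388672, 149.42283630371094), 15.007218360900879)
scanner 0.87 261 172 [ 676.7 -187.6]
window 0.77 259 119 [ 658.9 -132.2]
[ 674.8 -187.1  180.3] 15.012645300423944 [ 0.3   0.85 -0.21  1.35  0.19  0.96  0.32]
r1 150 [500.2 396.   63.8]
r3 144 [493.4 314.5  64. ]
r2 80 [ 481.3 -376.    63.9]
```

View pics/w13.png

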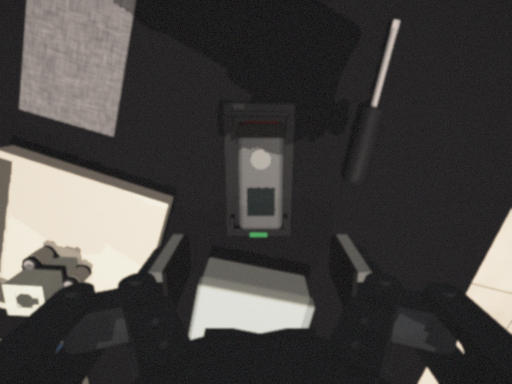

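```bash
python3 -c "
from workcell import r
print(r.get_state()['joint_velocities'].round(3)); print(r.job_done())"
```

```text
[ 0.001 -0.004 -0.001 -0.006 -0.001  0.001  0.002]
the job is handed in; nothing more can be done
None
```

I handed the job in at about 61 s; no verdict is reported. There were three rotors, and place 4 was empty. Each was turned to the key, seated on the shaft, let go and read as home (hub top at 149 mm).

| Rotor | Keyway | Tray |
|---|---|---|
| 1 | gap | shallow |
| 2 | roller | deep |
| 3 | gap | shallow |

I then held the scanner level for over 3 s with its window about 10 cm from the barcode. The pump's geometry and my first wrist picture both put the label's centre within about 2 mm of its axis. I laid the scanner back in its dock and backed the arm clear.

**Last checks:**
- **Rotors:** all three stand upright on their tray floors, hub tops at about 64 mm.
- **Scanner:** it lies flat in the dock at the same height as at the start, about 3 mm nearer the dock's middle along its length.

**Anomalies:**
- **Rotor 2 knocked aside:** it was moved about 4 cm inside the deep tray after I let go of it. It stayed upright and inside the tray, so I left it there.
- **Barcode readings that disagreed:** during the scan the networks put the label 10 mm (scene camera) and 19 mm (side camera) off the scanner's axis. I took these as network error and went by the geometry, so the aim was not confirmed independently.
- **Dock measurement that failed:** the final dock fit came out distorted, 101 mm wide instead of 76 mm. I relied on the earlier fit and the last picture, which shows the scanner in its bed.

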